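Eject the glued drawer pulls, basket them and hang the basket

TASK

Empty the glue press: for each bay that holds a wooden drawer pull, push that bay's ejector slide home so the pull comes out onto the apron, then pick the pull up gently, squeezing with no more than 30 N per finger because the glue is fresh, and put it in the steel basket. When all the pulls are in the basket as it stands on the bench, hang the basket by its handle, hanging level, over both prongs of the hook stand and let go. Leave the other things on the bench where they are.

Things in the scene. Friction and masses are not known exactly. Their poses are not given: they have to be found in the camera images.
- press: glue press bolted to the bench: base plate 180 x 206 x 10 mm (x, y, z); its rear (-x) half has four roofed bays along x, centred at y = -81, -27, 27, 81 mm (bays 1 to 4), dark wood walls, clear roof, top 45 mm above the bench, over x = -89 to -5 mm. The front (+x) half is the open apron, 10 mm high. Origin: centre of the underside. Yaw within 0.15 rad of 0.
- pull1: plain wooden drawer pull, 56 long (its x) x 18 wide (y) x 26 mm high: a bar on two block feet; origin: centre of its underside; 20 to 45 g. Starts, if present, lengthwise on its feet in bay 1, centred some 40 mm behind the press's origin; the roof keeps it from being lifted out. Fresh glue: at most 30 N on it per finger.
- pull2: plain wooden drawer pull, 56 long (its x) x 18 wide (y) x 26 mm high: a bar on two block feet; origin: centre of its underside; 20 to 45 g. Starts, if present, lengthwise on its feet in bay 2, centred some 40 mm behind the press's origin; the roof keeps it from being lifted out. Fresh glue: at most 30 N on it per finger.
- pull3: plain wooden drawer pull, 56 long (its x) x 18 wide (y) x 26 mm high: a bar on two block feet; origin: centre of its underside; 20 to 45 g. Starts, if present, lengthwise on its feet in bay 3, centred some 40 mm behind the press's origin; the roof keeps it from being lifted out. Fresh glue: at most 30 N on it per finger.
- pull4: plain wooden drawer pull, 56 long (its x) x 18 wide (y) x 26 mm high: a bar on two block feet; origin: centre of its underside; 20 to 45 g. Starts, if present, lengthwise on its feet in bay 4, centred some 40 mm behind the press's origin; the roof keeps it from being lifted out. Fresh glue: at most 30 N on it per finger.
- eject1 (a joint): travel of the spring ejector slide of bay 1 in m: 0 at rest, 0.072 home. Pushing its tab to the press's +x slides the pull out until all of it lies on the apron (centre about 30 mm ahead of the press's origin). Takes 2 N at first, 7 N at the end; springs back when let go.
- tab1 (a point): middle of the rear (-x) face of the black upright tab of ejector slide 1, 64 mm above the bench; tab 12 (x) x 24 (y) x 30 mm (z), its top 79 mm above the bench; stands above the clear roof and moves with the slide. Tabs are 54 mm apart.
- eject2 (a joint): travel of the spring ejector slide of bay 2 in m: 0 at rest, 0.072 home. Pushing its tab to the press's +x slides the pull out until all of it lies on the apron (centre about 30 mm ahead of the press's origin). Takes 2 N at first, 7 N at the end; springs back when let go.
- tab2 (a point): middle of the rear (-x) face of the black upright tab of ejector slide 2, 64 mm above the bench; tab 12 (x) x 24 (y) x 30 mm (z), its top 79 mm above the bench; stands above the clear roof and moves with the slide. Tabs are 54 mm apart.
- eject3 (a joint): travel of the spring ejector slide of bay 3 in m: 0 at rest, 0.072 home. Pushing its tab to the press's +x slides the pull out until all of it lies on the apron (centre about 30 mm ahead of the press's origin). Takes 2 N at first, 7 N at the end; springs back when let go.
- tab3 (a point): middle of the rear (-x) face of the black upright tab of ejector slide 3, 64 mm above the bench; tab 12 (x) x 24 (y) x 30 mm (z), its top 79 mm above the bench; stands above the clear roof and moves with the slide. Tabs are 54 mm apart.
- eject4 (a joint): travel of the spring ejector slide of bay 4 in m: 0 at rest, 0.072 home. Pushing its tab to the press's +x slides the pull out until all of it lies on the apron (centre about 30 mm ahead of the press's origin). Takes 2 N at first, 7 N at the end; springs back when let go.
- tab4 (a point): middle of the rear (-x) face of the black upright tab of ejector slide 4, 64 mm above the bench; tab 12 (x) x 24 (y) x 30 mm (z), its top 79 mm above the bench; stands above the clear roof and moves with the slide. Tabs are 54 mm apart.
- basket: open sheet-steel basket, 208 x 140 mm (x, y), walls 45 mm high, walls and floor 4 mm thick, about 0.4 kg, with a rigid bail handle across its middle along y. Origin: centre of the underside. The bail's arms stand at y = +-71 mm, its 8 mm bar runs over y = -55 to 55 mm. Load it ahead of and behind the bail (x about +-66 mm). Yaw within 0.15 rad of 0 at the start.
- bail (a point): centre of the bail's bar, 120 mm above the basket's underside; axes as the basket's, the bar runs along y. A wooden grip sleeve 14 mm in diameter covers y = -18 to 18 mm.
- stand: stand bolted to the bench: base plate 190 x 150 x 8 mm, post 140 mm ahead (+x) of the origin, 225 mm high, with a two-pronged hook that points to -x. Origin: on the bench straight below the saddle. Yaw within 0.15 rad of 0.
- saddle (a point): where the centre of the bail's bar rests on the prongs, 178 mm above the bench; axes as the stand's. The prongs, 8 mm rods at y = +-40 mm, rise from here back (+x) to the post and forward to upturned tips at x = -28 mm, tops 20 mm above this point. Bring the bar, along y, over the tips from -x and down behind them.
- clamp: bystander: black spring clamp, about 150 mm long; to be left alone
- glue: bystander: yellow glue bottle, 150 mm tall; to be left alone
- tin: bystander: tin can, 90 mm tall; to be left alone
- brush: bystander: flat brush; to be left alone
- driver: bystander: screwdriver; to be left alone
- tape: bystander: roll of paper tape, 90 mm across; to be left alone
- offcut: bystander: wooden offcut 110 x 45 x 20 mm; to be left alone

How it is judged (in metres and radians):
On the way, in this order (a step that is already met when the one before it is completed fails the run):
1. every pull lies in the basket while the basket stands on the bench (x of pull1 in the frame of basket between -0.105 and 0.105 m and y of pull1 in the frame of basket between -0.071 and 0.071 m and z of pull1 in the frame of basket between -0.005 and 0.05 m and x of pull2 in the frame of basket between -0.105 and 0.105 m and y of pull2 in the frame of basket between -0.071 and 0.071 m and z of pull2 in the frame of basket between -0.005 and 0.05 m and x of pull3 in the frame of basket between -0.105 and 0.105 m and y of pull3 in the frame of basket between -0.071 and 0.071 m and z of pull3 in the frame of basket between -0.005 and 0.05 m and x of pull4 in the frame of basket between -0.105 and 0.105 m and y of pull4 in the frame of basket between -0.071 and 0.071 m and z of pull4 in the frame of basket between -0.005 and 0.05 m and height (world z) of basket below 0.015 m and angle between basket's own z axis and vertical below 0.1 rad), for 0.2 s.
2. the basket hangs by its handle on both prongs of the stand (x of bail in the frame of saddle between -0.02 and 0.03 m and y of bail in the frame of saddle between -0.025 and 0.025 m and z of bail in the frame of saddle between -0.012 and 0.02 m and contact force between basket and stand above 1 N), for 0.2 s.
At the end, for the whole second after the job is handed in: Every pull lies inside the basket; the basket hangs free of the bench and of the fingers with its bar in the saddle of both prongs (within 25 mm sideways, 20 mm to the front and 30 mm to the back), tilted less than 0.35 rad and at rest; all ejector slides have sprung back (under 8 mm) (all of step 2 and x of pull1 in the frame of basket between -0.105 and 0.105 m and y of pull1 in the frame of basket between -0.071 and 0.071 m and z of pull1 in the frame of basket between -0.005 and 0.05 m and x of pull2 in the frame of basket between -0.105 and 0.105 m and y of pull2 in the frame of basket between -0.071 and 0.071 m and z of pull2 in the frame of basket between -0.005 and 0.05 m and x of pull3 in the frame of basket between -0.105 and 0.105 m and y of pull3 in the frame of basket between -0.071 and 0.071 m and z of pull3 in the frame of basket between -0.005 and 0.05 m and x of pull4 in the frame of basket between -0.105 and 0.105 m and y of pull4 in the frame of basket between -0.071 and 0.071 m and z of pull4 in the frame of basket between -0.005 and 0.05 m and height (world z) of basket above 0.03 m and angle between basket's own z axis and vertical below 0.35 rad and not (contact force between basket and the fingers above 0.1 N) and linear speed of basket below 0.05 m/s and value of joint each of eject1, eject2, eject3, eject4 below 0.008 m); the robot touches nothing.
It fails at once if a pull is squeezed with far more than 30 N per finger (over 80 N in all) (contact force between any of pull1, pull2, pull3, pull4 and the fingers above 80 N).
It fails at once if a bystander is moved more than 40 mm (distance of any of clamp, glue, tin, brush, driver, tape, offcut from where it was at the start of the episode above 0.04 m).
Of pull1, pull2, pull3, pull4 only 3 to 4 are there at a start; the rules pass over those that are not, and their reading is None.
At some moment in a run one of pull1, pull2, pull3, pull4, basket may be knocked a few centimetres aside while the robot is not near it.
It also fails if it takes over 210 s, if anything falls off the work surface, if the arm or the gripper's body presses on something with over 40 N, if the wrist force passes 120 N, or if a joint passes its speed limit or range.

ROBOT

A 6-joint arm with a two-finger parallel gripper is mounted at the origin on the work surface. World frame = base frame: x ahead of the robot, y to its left, z up, the work surface at z = 0. Lengths are in m, angles in degrees, forces in N, time in s.
With the tool pointing down it reaches from about 0.25 to 0.8 m from the base axis. Payload 8.5 kg.
Tool frame: the origin (TCP) lies between the finger pads; the fingertips stand 11 mm ahead of it and the grasp point (between the pads) lies 8 mm behind it (manip.tips_ahead is the distance from the TCP to the fingertips, in m); z points along the fingers, y is the line along which they close (so a half turn about z gives the same grasp; the last joint's range is limited). The gripper opens to 85 mm and grips with 20 to 120 N. Pads are 22 mm wide; open, the fingers measure 114 mm over their backs; the gripper's body (76 mm by 85 mm) begins 54 mm behind the grasp point. The pads swing forward as they close: fully open they stand 13 mm farther back than shut.
Start: joints at [72.365, 13.648, -0.773, 75.585, 0, 90], TCP at [0.159, 0.5, 0.242] pointing down, gripper open.
Joint ranges: [-152.45, 152.45], [-59.26, 108.67], [-65.41, 83.53], [-104.44, 129.93], [-82.83, 76.93], [-180, 180]. Speed limits (degrees/s): [127.2, 127.2, 159.86, 180, 180, 180].

INTERFACE

Orientations are given as [roll, pitch, yaw] about the fixed x, y, z axes, in that order (R = Rz(yaw) Ry(pitch) Rx(roll)).
In Python, from rig import manip, optics gives the robot as it stands.
- The arm moves only by the tool step_arm, never from a script. Its argument "series" is a list of rows, each an object of numbers: "rx", "ry", "rz": the turn, a rotation vector about the tool's x, y, z normalised to -1 to 1, where 1 is 6 degrees; "tx", "ty", "tz": the shift along the tool's x, y, z normalised to -1 to 1, where 1 is 0.04 m; "claw": the closure, from -1 (fully open) to 1 (shut). A call has 1 to 10 rows; each row shifts and turns the commanded pose from where the row before left it, along the tool's axes as they then stand; what a row does not reach is not made up. A row lasts 1/10 s, in which the tool goes at most 50 mm and 8.59 degrees, less where a joint would pass 70% of its speed; a pose out of reach is approached as far as the arm can. A call with a number of a shift or a turn outside -1 to 1 is refused whole. A call with a gripper value outside its range is refused whole. The fingers move at their own pace and stop on an object; "newtons" is the grip in N (left out, the last holds). Time passes only in rows, so rows that do not move let the fingers close. It gives the time, the measured TCP pose, the force, the opening and the grip force at its end, in the units of the state.
- manip.sense(): the state, without advancing time (a new reading comes with each control period).
- optics.get_image(name): name is "side" or "top" or "wrist"; returns a dict with "img" (480x640x3 uint8, red, green, blue), "fovy" (degrees; the focal length in pixels is half the picture's height over the tangent of half this angle, whatever the lens; pixels are square), "cx", "cy" (the principal point, pixels), "R" (3x3) and "t" (3): a world point X has camera coordinates R X + t. Camera axes: x right, y down, z forward; pixel columns grow to the right and rows downward; lengths in m; the calibration is good to about 2 mm. A picture is of the moment at which its call begins. There is no depth.
- manip.job_done(): hands the job in; it is judged then, once.
The state is a dict: "t": time; "qpos": joint angles; "joint_velocities": joint speeds; "tau": joint torques, N m; "position": TCP position; "eef_rot": TCP orientation; "contact_force": force on the tool from outside, world axes, zero at the start; "torque": the same for the moment, N m; "gripper_width": finger opening in m; "grasp_force": force on a finger pad.
Only numpy, scipy, OpenCV 4.12 (cv2) and the standard library are available. Lean on these libraries where they do the work, as an engineer would, in place of code of your own. Each camera call takes 0.05 s, during which the arm holds its last target. There are 200 camera calls.

## Working session

There is one attempt and no reset: what is moved stays moved. The work goes in short steps, Python scripts to look and compute and a tool call to move; the robot and the scene stay as the last step left them, time stands still between calls to the robot, and variables do not carry over. Pictures are saved under pics/ and viewed, at most 14 in all, crops included, and the job is handed in when it is done.

Besides the shell and the picture viewer there is one more tool, called after "Call:" as a command line: name --argument value ..., lists and objects as JSON in quotes. step_arm: Moves the arm, as the interface text tells. Scaled input: -1 to 1 covers 0.04 m each way for a shift and 6 degrees each way for a turn. Its arguments: {"type":"object","properties":{"series":{"type":"array"},"newtons":{"type":"number"}},"required":["series"]}

```bash
ls; mkdir -p pics; cat > h.py <<'E'
import numpy as np, cv2
from rig import manip, optics
def K(c):
    f=240/np.tan(np.radians(c['fovy'])/2)
    return f
def proj(c,X):
    X=np.atleast_2d(X); p=X@np.array(c['R']).T+np.array(c['t']); f=K(c)
    return np.c_[c['cx']+f*p[:,0]/p[:,2], c['cy']+f*p[:,1]/p[:,2]]
def ray(c,u,v):
    R=np.array(c['R']);o=-R.T@np.array(c['t']);d=R.T@np.array([(u-c['cx'])/K(c),(v-c['cy'])/K(c),1]);return o,d/np.linalg.norm(d)
def atz(c,u,v,z):
    o,d=ray(c,u,v);return o+d*(z-o[2])/d[2]
def save(c,n): cv2.imwrite('pics/%s.png'%n,c['img'][:,:,::-1])
E
python3 - <<'E'
from h import *
import pickle
for n in('side','top','wrist'):
    c=optics.get_image(n);save(c,n+'0');pickle.dump(c,open(n+'0.pkl','wb'))
    R=np.array(c['R']);print(n,c['fovy'],c['cx'],c['cy'],(-R.T@c['t']).round(3),R[2].round(2))
s=manip.sense();print(s)
E
```

```text
pics
side 52.09516818892274 322.5557350087569 246.14062085693334 [ 0.191 -0.922  0.947] [ 0.27  0.71 -0.65]
top 55.09871094832246 315.80613957402437 240.06933441303568 [ 0.343 -0.018  1.178] [ 0.2  -0.01 -0.98]
wrist 59.398836086747174 320.357830806217 239.27226291620417 [0.083 0.524 0.374] [ 0.3  -0.09 -0.95]
{'t': 0.15, 'qpos': array([ 7.23623971e+01,  1.36767754e+01, -8.05585208e-01,  7.55855985e+01,
       -3.02327126e-04,  9.00002918e+01]), 'joint_velocities': array([ 0.04074659, -0.16296363,  0.02182376, -0.06941191, -0.05314461,
        0.06682623]), 'tau': array([-6.25892317e-04, -5.39081025e+01,  3.46597195e+01,  1.44188222e-02,
       -6.44049328e-05, -1.25464959e-05]), 'position': array([0.15897944, 0.50002269, 0.24179308]), 'eef_rot': array([-1.79932041e+02,  3.02673029e-04,  1.62362106e+02]), 'contact_force': array([0.47969043, 0.07195865, 0.43176367]), 'torque': array([ 0.01773313,  0.01011198, -0.02241758]), 'grasp_force': 0.0, 'gripper_width': 0.08535018172631578}
```

View pics/top0.png

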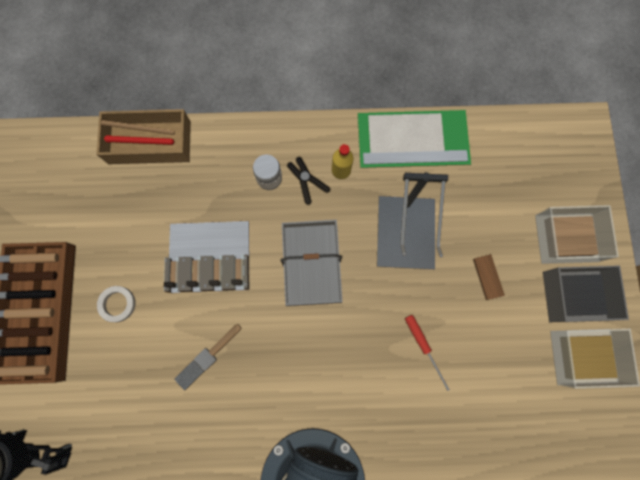

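View pics/side0.png

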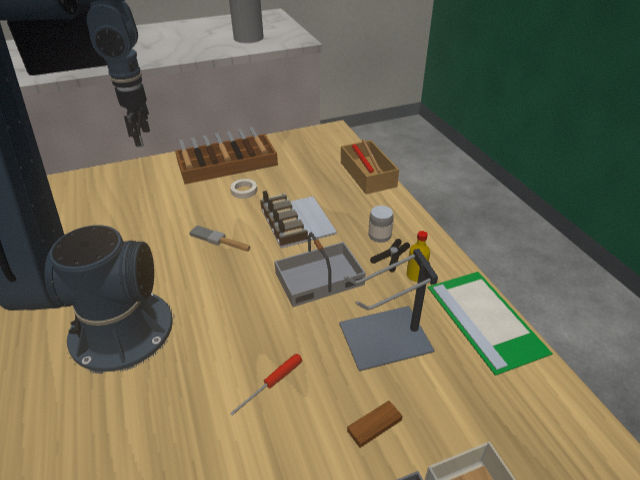

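The top view shows the press at about (208,257), the basket at (312,262) and the stand at (407,232). In the side view they are at (295,220), (320,270) and (388,330). Next I'll zoom in.

```bash
python3 - <<'E'
from h import *
import pickle
T=pickle.load(open('top0.pkl','rb'))['img'];S=pickle.load(open('side0.pkl','rb'))['img']
def cr(I,x,y,w,h,s): return cv2.resize(I[y:y+h,x:x+w],None,fx=s,fy=s,interpolation=cv2.INTER_CUBIC)
a=cr(T,155,212,100,100,4);b=cr(S,250,180,100,75,4)
o=np.zeros((600,800,3),np.uint8)
o[:400,:400]=a;o[:300,400:]=b
o[300:600,400:]=cr(S,260,230,133,100,3)[:300,:400] if cr(S,260,230,133,100,3).shape[1]>=400 else cv2.resize(S[230:330,260:393],(400,300))
cv2.imwrite('pics/m1.png',o[:,:,::-1])
E
```

```text
(no output)
```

View pics/m1.png

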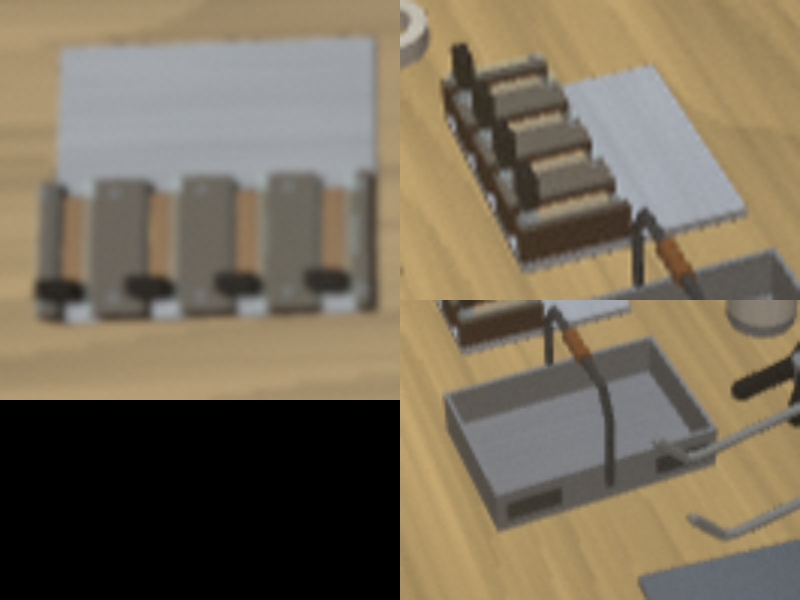

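All four bays hold a pull: there is a brown strip in each channel. The apron's front corners are at top (170,224) and (248.5,222), and at side (336,233) and (314,196.5). The basket rim and stand base corners are readable too, so I'll fit the poses.

```bash
cat > fit.py <<'E'
from h import *
import pickle
from scipy.optimize import least_squares
T=pickle.load(open('top0.pkl','rb'));S=pickle.load(open('side0.pkl','rb'))
def fit(obs,x0,usez=False):
    def X(p,l):
        c,s=np.cos(p[2]),np.sin(p[2]);return np.array([p[0]+c*l[0]-s*l[1],p[1]+s*l[0]+c*l[1],l[2]+(p[3] if usez else 0)])
    r=least_squares(lambda p:np.concatenate([proj(c,X(p,l))[0]-uv for c,l,uv in obs]),x0+([0] if usez else []))
    return r
def show(n,obs,x0):
    for z in(False,True):
        r=fit(obs,x0,z);print(n,r.x.round(4));
    print(r.fun.reshape(-1,2).round(1).tolist())
if __name__=='__main__':
    a,b=.09,.103
    show('press',[(T,(a,b,.01),(170,223.7)),(T,(a,-b,.01),(248.5,221.7)),(S,(a,-b,.01),(336.2,233)),(S,(a,b,.01),(313.7,196.5)),(S,(-a,-b,0),(280.5,247.5))],[.4,.25,0])
    a,b=.104,.07
    show('basket',[(T,(a,b,.045),(283,223)),(T,(a,-b,.045),(337,221.5)),(T,(-a,-b,.045),(341,303)),(T,(-a,b,.045),(287,305)),
     (S,(-a,b,.045),(275,262.3)),(S,(a,b,.045),(343.3,243.3)),(S,(a,-b,.045),(364.8,273.3)),(S,(-a,-b,.045),(291.7,296)),
     (T,(0,.0,.12),(311.5,257)),(S,(0,0,.12),(260+177/3,230+45/3))],[.4,0,0])
    for z in (.008,):
        print('stand',[atz(T,u,v,z)[:2].round(3).tolist() for u,v in((379,196.5),(435,198),(434.5,268),(377,265))],
        [atz(S,u,v,z)[:2].round(3).tolist() for u,v in((340,321),(412,309),(432,350),(360,366))])
E
python3 fit.py
```

```text
press [ 0.5492  0.2502 -0.0014]
press [ 0.5517  0.2552 -0.0083 -0.0087]
[[0.1, -0.8], [-0.1, -0.4], [-0.1, -0.6], [-0.5, -0.3], [-0.7, 1.4]]
basket [ 0.521  -0.015   0.0204]
basket [ 0.5222 -0.0131  0.0201 -0.0066]
[[-0.4, -0.2], [0.4, -1.3], [1.4, -0.9], [-1.5, -0.0], [-1.0, -0.6], [0.0, -0.7], [0.0, 0.7], [-0.7, 0.0], [0.2, -0.2], [-0.7, 1.7]]
stand [[0.697, -0.195], [0.688, -0.343], [0.502, -0.327], [0.514, -0.18]] [[0.514, -0.183], [0.7, -0.214], [0.681, -0.344], [0.505, -0.323]]
```

Call:
step_arm --series '[{"rz": 1, "tz": -0.25}, {"rz": 1, "tz": -0.25}, {"rz": 1, "tz": -0.25}, {"rz": 1, "tz": -0.25}, {"rz": 1, "tz": -0.25}, {"rz": 1, "tz": -0.25}, {"rz": 1, "tz": -0.25}, {"rz": 1, "tz": -0.25}, {"rz": 1, "tz": -0.25}, {"rz": 1, "tz": -0.25}]'

```text
validation failed for argument at $.se...
```

Call:
step_arm --series '[{"rz": 1}, {"rz": 1}, {"rz": 1}, {"rz": 1}, {"rz": 1}, {"rz": 1}, {"rz": 1}, {"rz": 1}, {"rz": 1}, {"rz": 1}]'

```text
validation failed for argument at $.se...
```

Call:
step_arm --series '[{"rz": 1}, {"rz": 1}, {"rz": 1}, {"rz": 1}, {"rz": 1}, {"rz": 1}, {"rz": 1}, {"rz": 0.05}, {"rz": 0}, {"rz": 0}]'

```text
validation failed for argument at $.se...
```

Call:
step_arm --series '[{"tx": 0.8, "ty": 0.7}, {"tx": 0.8, "ty": 0.7}, {"tx": 0.8, "ty": 0.7}, {"tx": 0.8, "ty": 0.7}, {"tx": 0.8, "ty": 0.7}, {"tx": 0.8, "ty": 0.7}, {"tx": 0.8, "ty": 0.7}, {"tx": 0.8, "ty": 0.7}, {"tx": 0.8, "ty": 0.7}, {"tx": 0.8, "ty": 0.7}]'

```text
validation failed for argument at $.se...
```

Call:
step_arm --series '[{"tx": 0.8, "ty": 0.7}, {"tx": 0.8, "ty": 0.7}, {"tx": 0.8, "ty": 0.7}, {}, {}, {}]'

```text
validation failed for argument at $.se...
```

```bash
python3 - <<'E'
from h import *
import pickle
c=optics.get_image('wrist');pickle.dump(c,open('w1.pkl','wb'));save(c,'w1')
s=manip.sense();print(s['position'],s['eef_rot'],s['qpos'])
E
```

```text
[0.15896579 0.50010354 0.24191329] [-1.79948240e+02 -1.29251489e-03  1.62364339e+02] [ 7.23655919e+01  1.36695799e+01 -7.97593222e-01  7.55845866e+01
  1.29364652e-03  9.00012521e+01]
```

View pics/w1.png

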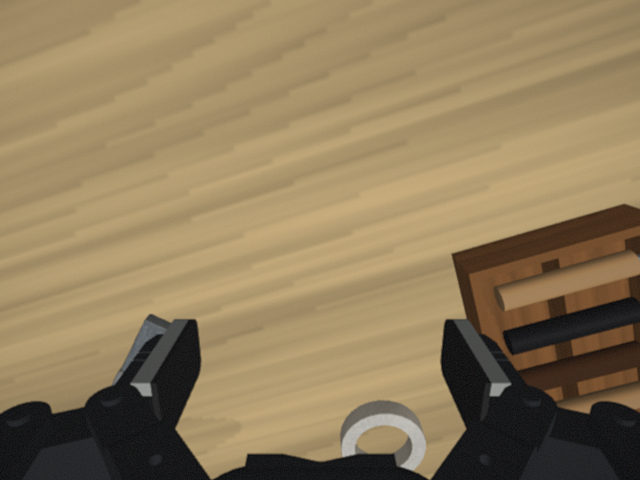

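The rows were refused, and the picture still shows the start pose. A row probably needs every key.

Call:
step_arm --series '[{"rx": 0, "ry": 0, "rz": 1, "tx": 0, "ty": 0, "tz": -0.25, "claw": -1}, {"rx": 0, "ry": 0, "rz": 1, "tx": 0, "ty": 0, "tz": -0.25, "claw": -1}, {"rx": 0, "ry": 0, "rz": 1, "tx": 0, "ty": 0, "tz": -0.25, "claw": -1}, {"rx": 0, "ry": 0, "rz": 1, "tx": 0, "ty": 0, "tz": -0.25, "claw": -1}, {"rx": 0, "ry": 0, "rz": 1, "tx": 0, "ty": 0, "tz": -0.25, "claw": -1}, {"rx": 0, "ry": 0, "rz": 1, "tx": 0, "ty": 0, "tz": -0.25, "claw": -1}, {"rx": 0, "ry": 0, "rz": 1, "tx": 0, "ty": 0, "tz": -0.25, "claw": -1}, {"rx": 0, "ry": 0, "rz": 1, "tx": 0, "ty": 0, "tz": -0.25, "claw": -1}, {"rx": 0, "ry": 0, "rz": 1, "tx": 0, "ty": 0, "tz": -0.25, "claw": -1}, {"rx": 0, "ry": 0, "rz": 1, "tx": 0, "ty": 0, "tz": -0.25, "claw": -1}]'

```text
t: 1.2
position: [0.159, 0.5002, 0.3425]
eef_rot: [-180.0, 0.0, 102.1]
contact_force: [-0.7, -0.4, -0.6]
gripper_width: 0.0855
grasp_force: 0.0
```

Call:
step_arm --series '[{"rx": 0, "ry": 0, "rz": 1, "tx": 0, "ty": 0, "tz": 0, "claw": -1}, {"rx": 0, "ry": 0, "rz": 1, "tx": 0, "ty": 0, "tz": 0, "claw": -1}, {"rx": 0, "ry": 0, "rz": 1, "tx": 0, "ty": 0, "tz": 0, "claw": -1}, {"rx": 0, "ry": 0, "rz": 1, "tx": 0, "ty": 0, "tz": 0, "claw": -1}, {"rx": 0, "ry": 0, "rz": 1, "tx": 0, "ty": 0, "tz": 0, "claw": -1}, {"rx": 0, "ry": 0, "rz": 1, "tx": 0, "ty": 0, "tz": 0, "claw": -1}, {"rx": 0, "ry": 0, "rz": 1, "tx": 0, "ty": 0, "tz": 0, "claw": -1}, {"rx": 0, "ry": 0, "rz": 1, "tx": 0, "ty": 0, "tz": 0, "claw": -1}, {"rx": 0, "ry": 0, "rz": 1, "tx": 0, "ty": 0, "tz": 0, "claw": -1}, {"rx": 0, "ry": 0, "rz": 1, "tx": 0, "ty": 0, "tz": 0, "claw": -1}]'

```text
t: 2.2
position: [0.2791, 0.4342, 0.3421]
eef_rot: [-173.8, 1.5, 53.7]
contact_force: [-0.3, 0.8, -0.7]
gripper_width: 0.0851
grasp_force: 0.0
```

Call:
step_arm --series '[{"rx": 0, "ry": 0, "rz": 1, "tx": 0, "ty": 0, "tz": 0, "claw": -1}, {"rx": 0, "ry": 0, "rz": 1, "tx": 0, "ty": 0, "tz": 0, "claw": -1}, {"rx": 0, "ry": 0, "rz": 1, "tx": 0, "ty": 0, "tz": 0, "claw": -1}, {"rx": 0, "ry": 0, "rz": 1, "tx": 0, "ty": 0, "tz": 0, "claw": -1}, {"rx": 0, "ry": 0, "rz": 1, "tx": 0, "ty": 0, "tz": 0, "claw": -1}, {"rx": 0, "ry": 0, "rz": 1, "tx": 0, "ty": 0, "tz": 0, "claw": -1}, {"rx": 0, "ry": 0, "rz": 1, "tx": 0, "ty": 0, "tz": 0, "claw": -1}, {"rx": 0, "ry": 0, "rz": 0.05, "tx": 0, "ty": 0, "tz": 0, "claw": -1}]'

```text
t: 3.0
position: [0.3989, 0.2856, 0.3421]
eef_rot: [-167.1, 8.4, 27.8]
contact_force: [-1.0, 0.4, -0.2]
gripper_width: 0.0851
grasp_force: 0.0
```

Call:
step_arm --series '[{"rx": 0, "ry": 0, "rz": 0, "tx": 0.8, "ty": 0.7, "tz": 0, "claw": -1}, {"rx": 0, "ry": 0, "rz": 0, "tx": 0.8, "ty": 0.7, "tz": 0, "claw": -1}, {"rx": 0, "ry": 0, "rz": 0, "tx": 0.8, "ty": 0.7, "tz": 0, "claw": -1}, {"rx": 0, "ry": 0, "rz": 0, "tx": 0.8, "ty": 0.7, "tz": 0, "claw": -1}, {"rx": 0, "ry": 0, "rz": 0, "tx": 0.8, "ty": 0.7, "tz": 0, "claw": -1}, {"rx": 0, "ry": 0, "rz": 0, "tx": 0.8, "ty": 0.7, "tz": 0, "claw": -1}, {"rx": 0, "ry": 0, "rz": 0, "tx": 0.8, "ty": 0.7, "tz": 0, "claw": -1}, {"rx": 0, "ry": 0, "rz": 0, "tx": 0.8, "ty": 0.7, "tz": 0, "claw": -1}, {"rx": 0, "ry": 0, "rz": 0, "tx": 0.8, "ty": 0.7, "tz": 0, "claw": -1}, {"rx": 0, "ry": 0, "rz": 0, "tx": 0.8, "ty": 0.7, "tz": 0, "claw": -1}]'

```text
t: 4.0
position: [0.7062, 0.1789, 0.261]
eef_rot: [-165.4, 11.5, 29.0]
contact_force: [-18.6, -7.5, 19.8]
gripper_width: 0.0853
grasp_force: 0.0
```

```bash
python3 - <<'E'
from h import *
import pickle
c=optics.get_image('wrist');pickle.dump(c,open('w1.pkl','wb'));save(c,'w2')
s=manip.sense();print(s['position'],s['eef_rot'],s['qpos'])
E
```

```text
[0.70821771 0.17502529 0.25436367] [-165.37317958   11.85628998   28.88833901] [  9.84026534  59.47735363  83.17382329 129.62903064  10.00971591
 161.07466506]
```

View pics/w2.png

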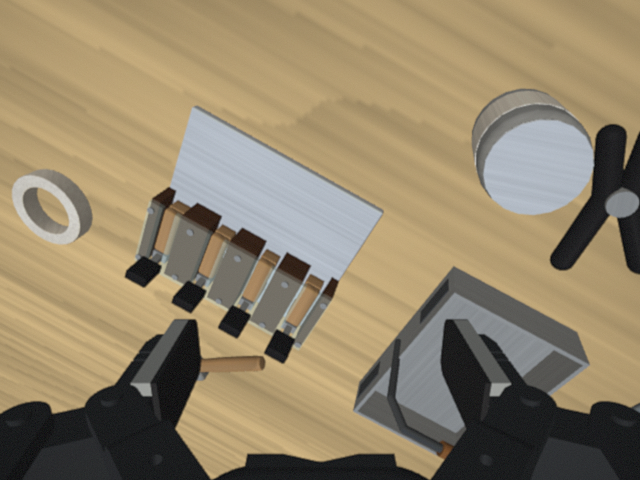

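The picture shows all four pulls in the bays, the apron's front edge from (193,107) to (382,212), and the tabs at about (143,271), (190,297), (235,321) and (281,347). The turn ran the last joint into its range and tilted the tool. I'll go back and work at yaw 180 instead.

```bash
cat >> h.py <<'E'
from scipy.spatial.transform import Rotation as Ro
def rows(pos,yaw=180,tilt=None,n=None,v=.04,w=5.5):
    """print per-row scaled shift/turn and count for a straight move to pos (tool down, yaw)"""
    s=manip.sense();R=Ro.from_euler('xyz',s['eef_rot'],degrees=True);Rt=Ro.from_euler('xyz',[180,0,yaw],degrees=True)
    d=np.array(pos)-s['position'];rv=np.degrees((R.inv()*Rt).as_rotvec())
    print('pos',s['position'].round(4),'rpy',s['eef_rot'].round(1),'q',s['qpos'].round(1),'F',s['contact_force'].round(1),'w',round(s['gripper_width'],4))
    n=n or int(max(np.ceil(np.linalg.norm(d)/v),np.ceil(np.linalg.norm(rv)/w),1))
    if np.linalg.norm(rv)<3: print('n',n,'t/row',(R.inv().apply(d)/.04/n).round(3),'r/row',(rv/6/n).round(3))
    else:
        print('n',n,'r/row',(rv/6/n).round(3))
        for i in range(n):
            Ri=R*Ro.from_rotvec(np.radians(rv*i/n)); print(i,(Ri.inv().apply(d)/.04/n).round(2))
E
python3 - <<'E'
from h import *
rows([.45,.2,.36],180)
E
```

```text
pos [0.7082 0.175  0.2544] rpy [-165.4   11.9   28.9] q [  9.8  59.5  83.2 129.6  10.  161.1] F [ 4.8 -0.8 -5.8] w 0.0853
n 28 r/row [-0.122 -0.091 -0.898]
0 [-0.21 -0.14 -0.02]
1 [-0.19 -0.16 -0.02]
2 [-0.18 -0.18 -0.02]
3 [-0.16 -0.19 -0.02]
4 [-0.14 -0.21 -0.02]
5 [-0.12 -0.22 -0.02]
6 [-0.1  -0.23 -0.02]
7 [-0.08 -0.24 -0.03]
8 [-0.06 -0.24 -0.03]
9 [-0.03 -0.25 -0.03]
10 [-0.01 -0.25 -0.03]
11 [ 0.01 -0.25 -0.04]
12 [ 0.03 -0.24 -0.04]
13 [ 0.06 -0.24 -0.04]
14 [ 0.08 -0.23 -0.05]
15 [ 0.1  -0.22 -0.05]
16 [ 0.12 -0.21 -0.06]
17 [ 0.14 -0.2  -0.06]
18 [ 0.16 -0.19 -0.06]
19 [ 0.17 -0.17 -0.07]
20 [ 0.19 -0.15 -0.07]
21 [ 0.2  -0.13 -0.07]
22 [ 0.21 -0.11 -0.08]
23 [ 0.22 -0.09 -0.08]
24 [ 0.23 -0.07 -0.08]
25 [ 0.23 -0.05 -0.09]
26 [ 0.23 -0.02 -0.09]
27 [ 0.23 -0.   -0.09]
```

Call:
step_arm --series '[{"rx": -0.12, "ry": -0.09, "rz": -0.9, "tx": -0.2, "ty": -0.14, "tz": 0, "claw": -1}, {"rx": -0.12, "ry": -0.09, "rz": -0.9, "tx": -0.2, "ty": -0.16, "tz": 0, "claw": -1}, {"rx": -0.12, "ry": -0.09, "rz": -0.9, "tx": -0.2, "ty": -0.18, "tz": 0, "claw": -1}, {"rx": -0.12, "ry": -0.09, "rz": -0.9, "tx": -0.16, "ty": -0.2, "tz": 0, "claw": -1}, {"rx": -0.12, "ry": -0.09, "rz": -0.9, "tx": -0.14, "ty": -0.2, "tz": 0, "claw": -1}, {"rx": -0.12, "ry": -0.09, "rz": -0.9, "tx": -0.12, "ty": -0.22, "tz": 0, "claw": -1}]'

```text
t: 4.65
position: [0.648, 0.1842, 0.2806]
eef_rot: [-164.9, 6.0, 61.7]
contact_force: [0.1, -0.7, -0.3]
gripper_width: 0.0854
grasp_force: 0.0
```

```bash
python3 - <<'E'
from h import *
rows([.45,.2,.36],180)
E
```

```text
pos [0.648  0.1842 0.2806] rpy [-164.9    6.    61.7] q [ 13.4  44.6  54.9 115.6   5.6 131.8] F [ 0.1 -0.7 -0.3] w 0.0854
n 22 r/row [-0.117 -0.09  -0.895]
0 [-0.1  -0.22 -0.02]
1 [-0.08 -0.23 -0.03]
2 [-0.06 -0.23 -0.03]
3 [-0.04 -0.24 -0.03]
4 [-0.01 -0.24 -0.03]
5 [ 0.01 -0.24 -0.04]
6 [ 0.03 -0.24 -0.04]
7 [ 0.05 -0.23 -0.04]
8 [ 0.07 -0.23 -0.05]
9 [ 0.09 -0.22 -0.05]
10 [ 0.11 -0.21 -0.05]
11 [ 0.13 -0.2  -0.06]
12 [ 0.15 -0.18 -0.06]
13 [ 0.17 -0.17 -0.06]
14 [ 0.18 -0.15 -0.07]
15 [ 0.19 -0.13 -0.07]
16 [ 0.2  -0.11 -0.07]
17 [ 0.21 -0.09 -0.08]
18 [ 0.22 -0.07 -0.08]
19 [ 0.22 -0.05 -0.08]
20 [ 0.23 -0.03 -0.09]
21 [ 0.23 -0.   -0.09]
```

Call:
step_arm --series '[{"rx": -0.12, "ry": -0.09, "rz": -0.9, "tx": -0.1, "ty": -0.22, "tz": -0.02, "claw": -1}, {"rx": -0.12, "ry": -0.09, "rz": -0.9, "tx": -0.08, "ty": -0.22, "tz": -0.02, "claw": -1}, {"rx": -0.12, "ry": -0.09, "rz": -0.9, "tx": -0.06, "ty": -0.24, "tz": -0.02, "claw": -1}, {"rx": -0.12, "ry": -0.09, "rz": -0.9, "tx": -0.04, "ty": -0.24, "tz": -0.04, "claw": -1}, {"rx": -0.12, "ry": -0.09, "rz": -0.9, "tx": 0, "ty": -0.24, "tz": -0.04, "claw": -1}, {"rx": -0.12, "ry": -0.09, "rz": -0.9, "tx": 0, "ty": -0.24, "tz": -0.04, "claw": -1}, {"rx": -0.12, "ry": -0.09, "rz": -0.9, "tx": 0.04, "ty": -0.24, "tz": -0.04, "claw": -1}, {"rx": -0.12, "ry": -0.09, "rz": -0.9, "tx": 0.04, "ty": -0.24, "tz": -0.04, "claw": -1}, {"rx": -0.12, "ry": -0.09, "rz": -0.9, "tx": 0.08, "ty": -0.24, "tz": -0.04, "claw": -1}, {"rx": -0.12, "ry": -0.09, "rz": -0.9, "tx": 0.1, "ty": -0.22, "tz": -0.04, "claw": -1}]'

```text
t: 5.65
position: [0.5569, 0.1916, 0.3164]
eef_rot: [-170.1, -0.9, 115.6]
contact_force: [0.1, -0.0, -0.2]
gripper_width: 0.0856
grasp_force: 0.0
```

Call:
step_arm --series '[{"rx": -0.12, "ry": -0.09, "rz": -0.9, "tx": 0.1, "ty": -0.2, "tz": -0.06, "claw": -1}, {"rx": -0.12, "ry": -0.09, "rz": -0.9, "tx": 0.12, "ty": -0.2, "tz": -0.06, "claw": -1}, {"rx": -0.12, "ry": -0.09, "rz": -0.9, "tx": 0.16, "ty": -0.18, "tz": -0.06, "claw": -1}, {"rx": -0.12, "ry": -0.09, "rz": -0.9, "tx": 0.16, "ty": -0.16, "tz": -0.06, "claw": -1}, {"rx": -0.12, "ry": -0.09, "rz": -0.9, "tx": 0.18, "ty": -0.16, "tz": -0.06, "claw": -1}, {"rx": -0.12, "ry": -0.09, "rz": -0.9, "tx": 0.2, "ty": -0.14, "tz": -0.08, "claw": -1}, {"rx": -0.12, "ry": -0.09, "rz": -0.9, "tx": 0.2, "ty": -0.1, "tz": -0.08, "claw": -1}, {"rx": -0.12, "ry": -0.09, "rz": -0.9, "tx": 0.2, "ty": -0.1, "tz": -0.08, "claw": -1}, {"rx": -0.12, "ry": -0.09, "rz": -0.9, "tx": 0.22, "ty": -0.06, "tz": -0.08, "claw": -1}, {"rx": -0.12, "ry": -0.09, "rz": -0.9, "tx": 0.22, "ty": -0.04, "tz": -0.08, "claw": -1}]'

```text
t: 6.65
position: [0.4677, 0.1982, 0.3529]
eef_rot: [-178.8, -0.8, 169.8]
contact_force: [-0.7, -0.2, -0.1]
gripper_width: 0.0855
grasp_force: 0.0
```

```bash
python3 - <<'E'
from h import *
rows([.43,.15,.36],180)
E
```

```text
pos [0.4677 0.1982 0.3529] rpy [-178.8   -0.8  169.8] q [23.3 12.3 13.5 92.5 -0.6 33.5] F [-0.7 -0.2 -0.1] w 0.0855
n 2 r/row [-0.098 -0.072 -0.849]
0 [ 0.36 -0.68 -0.07]
1 [ 0.42 -0.64 -0.08]
```

Call:
step_arm --series '[{"rx": -0.1, "ry": -0.07, "rz": -0.85, "tx": 0.36, "ty": -0.68, "tz": -0.06, "claw": -1}, {"rx": -0.1, "ry": -0.07, "rz": -0.85, "tx": 0.42, "ty": -0.64, "tz": -0.08, "claw": -1}, {"rx": 0, "ry": 0, "rz": 0, "tx": 0, "ty": 0, "tz": 0, "claw": -1}, {"rx": 0, "ry": 0, "rz": 0, "tx": 0, "ty": 0, "tz": 0, "claw": -1}]'

```text
t: 7.05
position: [0.43, 0.1497, 0.3601]
eef_rot: [180.0, 0.0, 179.7]
contact_force: [0.4, 0.1, -0.7]
gripper_width: 0.0852
grasp_force: 0.0
```

```bash
python3 - <<'E'
from h import *
import pickle
c=optics.get_image('wrist');pickle.dump(c,open('w1.pkl','wb'));save(c,'w3')
rows([.43,.15,.36],180)
E
```

```text
pos [0.4304 0.15   0.3597] rpy [180.   -0.  179.7] q [19.2  6.   6.7 90.7  0.  19.5] F [ 0.2 -0.7  0. ] w 0.0853
n 1 t/row [ 0.01  -0.001 -0.007] r/row [ 0.004 -0.001 -0.053]
```

View pics/w3.png

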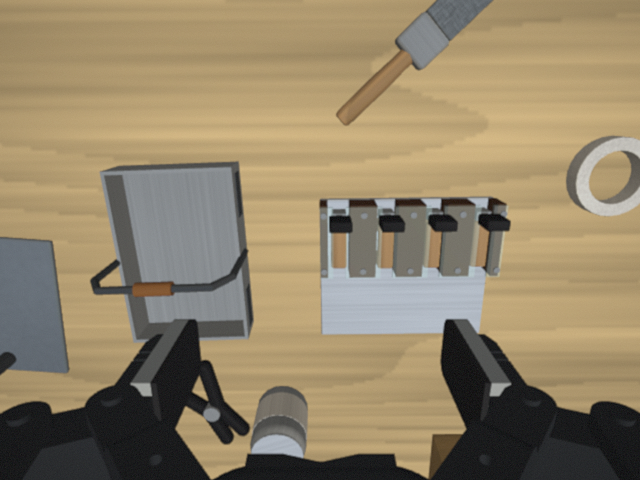

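The view shows the press plate's front corners at (322,334) and (481,331), with a rear corner at (321,199). The basket rim corners are at (103,171), (239,163) and (253,338), the bail sleeve at (153,289), and tab 1 at (341,222) through tab 4 at (494,221).

```bash
python3 - <<'E'
from fit import *
W=pickle.load(open('w1.pkl','rb'))
a,b=.09,.103
pr=[(W,(a,-b,.01),(322,334)),(W,(a,b,.01),(481.5,331)),(W,(-a,-b,.01),(321,199)),(T,(a,b,.01),(170,223.7)),(T,(a,-b,.01),(248.5,221.7)),(S,(a,-b,.01),(336.2,233)),(S,(a,b,.01),(313.7,196.5))]
show('press',pr,[.4,.25,0])
show('pressW',pr[:3],[.4,.25,0])
a,b=.104,.07
bo=[(W,(-a,-b,.045),(103,171)),(W,(-a,b,.045),(239,163)),(W,(a,b,.045),(253,338)),(T,(a,b,.045),(283,223)),(T,(a,-b,.045),(337,221.5)),(T,(-a,-b,.045),(341,303)),(T,(-a,b,.045),(287,305)),(W,(0,0,.12),(153,289)),(T,(0,0,.12),(311.5,257)),(S,(0,0,.12),(260+178/3,230+44/3))]
show('basket',bo,[.4,0,0])
print('bail 3-view:',fit([(W,(0,0,0),(153,289)),(T,(0,0,0),(311.5,257)),(S,(0,0,0),(319.3,244.7))],[.5,0,0],True).x)
for u,v in((340,230),(391,230),(442,229),(494,227)): print('tabtop front? ',atz(W,u,v,.079).round(3))
for u,v in((340,218),(391,218),(442,217),(494,216)): print('tab rear top? ',atz(W,u,v,.079).round(3))
E
python3 - <<'E'
import cv2
i=cv2.imread('pics/w3.png')
a=cv2.resize(i[185:345,310:520],None,fx=3.8,fy=3.7,interpolation=cv2.INTER_CUBIC)
cv2.imwrite('pics/w3c.png',a)
E
```

```text
press [0.5488 0.2536 0.0057]
press [ 0.5506  0.2545  0.0075 -0.0049]
[[0.8, -1.0], [-2.2, 0.1], [0.0, 0.2], [-0.6, -0.2], [-0.6, -1.0], [0.0, -1.7], [-1.3, -1.1]]
pressW [0.5485 0.2543 0.0114]
pressW [0.5482 0.2542 0.0113 0.0008]
[[0.9, -0.0], [-0.3, 0.5], [-0.5, -0.4]]
basket [ 0.5212 -0.0089  0.0198]
basket [ 5.213e-01 -9.000e-03  1.990e-02 -4.000e-04]
[[-0.5, -1.5], [-4.8, 3.1], [-3.4, -0.1], [-2.2, -0.3], [-1.1, -1.5], [-0.1, -0.6], [-3.3, 0.2], [3.9, -1.8], [-1.6, -0.2], [-2.0, -0.7]]
bail 3-view: [ 0.52300967 -0.0130282  -0.38620023  0.11959545]
tabtop front?  [0.477 0.17  0.079]
tabtop front?  [0.477 0.222 0.079]
tabtop front?  [0.476 0.275 0.079]
tabtop front?  [0.475 0.328 0.079]
tab rear top?  [0.464 0.17  0.079]
tab rear top?  [0.464 0.222 0.079]
tab rear top?  [0.464 0.274 0.079]
tab rear top?  [0.463 0.326 0.079]
```

View pics/w3c.png

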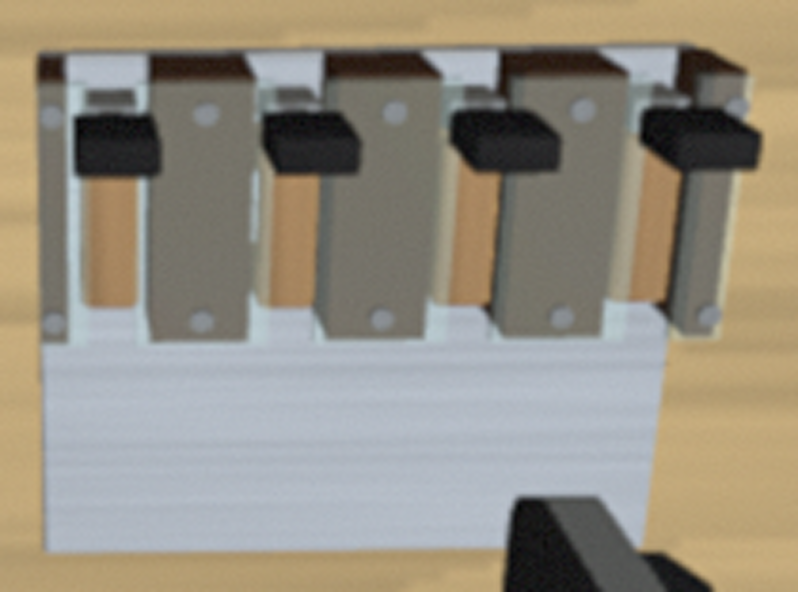

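The press sits at about (0.5485, 0.2543) with yaw 0.01. The bail is at (0.523, -0.013, 0.120), which matches the text. Tab rears are near x = 0.465, at y = 0.172, 0.226, 0.280 and 0.333. I'll start with bay 1.

Call:
step_arm --series '[{"rx": 0, "ry": 0, "rz": 0, "tx": 0, "ty": 0.55, "tz": 0.5, "claw": 1}, {"rx": 0, "ry": 0, "rz": 0, "tx": 0, "ty": 0, "tz": 1, "claw": 1}, {"rx": 0, "ry": 0, "rz": 0, "tx": 0, "ty": 0, "tz": 1, "claw": 1}, {"rx": 0, "ry": 0, "rz": 0, "tx": 0, "ty": 0, "tz": 1, "claw": 1}, {"rx": 0, "ry": 0, "rz": 0, "tx": 0, "ty": 0, "tz": 1, "claw": 1}, {"rx": 0, "ry": 0, "rz": 0, "tx": 0, "ty": 0, "tz": 1, "claw": 1}, {"rx": 0, "ry": 0, "rz": 0, "tx": 0, "ty": 0, "tz": 1, "claw": 1}, {"rx": 0, "ry": 0, "rz": 0, "tx": 0, "ty": 0, "tz": 0.85, "claw": 1}, {"rx": 0, "ry": 0, "rz": 0, "tx": 0, "ty": 0, "tz": 0, "claw": 1}, {"rx": 0, "ry": 0, "rz": 0, "tx": 0, "ty": 0, "tz": 0, "claw": 1}]'

```text
t: 8.1
position: [0.4301, 0.172, 0.0655]
eef_rot: [-180.0, -0.1, 179.7]
contact_force: [1.3, 0.4, 0.5]
gripper_width: 0.0001
grasp_force: 0.0
```

Call:
step_arm --series '[{"rx": 0, "ry": 0, "rz": 0, "tx": -0.4, "ty": 0, "tz": 0, "claw": 1}, {"rx": 0, "ry": 0, "rz": 0, "tx": -0.4, "ty": 0, "tz": 0, "claw": 1}, {"rx": 0, "ry": 0, "rz": 0, "tx": -0.4, "ty": 0, "tz": 0, "claw": 1}, {"rx": 0, "ry": 0, "rz": 0, "tx": -0.4, "ty": 0, "tz": 0, "claw": 1}, {"rx": 0, "ry": 0, "rz": 0, "tx": 0, "ty": 0, "tz": 0, "claw": 1}]'

```text
t: 8.6
position: [0.4961, 0.1722, 0.0673]
eef_rot: [179.9, 0.1, 179.7]
contact_force: [-5.1, 1.3, 2.2]
gripper_width: -0.0001
grasp_force: 2.0
```

Call:
step_arm --series '[{"rx": 0, "ry": 0, "rz": 0, "tx": -0.25, "ty": 0, "tz": 0, "claw": 1}, {"rx": 0, "ry": 0, "rz": 0, "tx": -0.25, "ty": 0, "tz": 0, "claw": 1}, {"rx": 0, "ry": 0, "rz": 0, "tx": -0.1, "ty": 0, "tz": 0, "claw": 1}, {"rx": 0, "ry": 0, "rz": 0, "tx": 0, "ty": 0, "tz": 0, "claw": 1}]'

```text
t: 9.0
position: [0.5177, 0.1717, 0.0668]
eef_rot: [179.9, -0.1, 179.7]
contact_force: [-5.7, 2.7, 3.6]
gripper_width: 0.0004
grasp_force: 2.7
```

Call:
step_arm --series '[{"rx": 0, "ry": 0, "rz": 0, "tx": -0.1, "ty": 0, "tz": 0, "claw": 1}, {"rx": 0, "ry": 0, "rz": 0, "tx": 0, "ty": 0, "tz": 0, "claw": 1}]'

```text
t: 9.2
position: [0.5213, 0.1717, 0.0667]
eef_rot: [179.9, -0.1, 179.7]
contact_force: [-5.2, 2.0, 2.5]
gripper_width: 0.0001
grasp_force: 2.8
```

Call:
step_arm --series '[{"rx": 0, "ry": 0, "rz": 0, "tx": -0.1, "ty": 0, "tz": 0, "claw": 1}, {"rx": 0, "ry": 0, "rz": 0, "tx": 0, "ty": 0, "tz": 0, "claw": 1}]'

```text
t: 9.4
position: [0.5252, 0.1717, 0.0667]
eef_rot: [179.9, -0.1, 179.7]
contact_force: [-5.4, 2.6, 2.9]
gripper_width: 0.0001
grasp_force: 3.0
```

Call:
step_arm --series '[{"rx": 0, "ry": 0, "rz": 0, "tx": -0.1, "ty": 0, "tz": 0, "claw": 1}, {"rx": 0, "ry": 0, "rz": 0, "tx": 0, "ty": 0, "tz": 0, "claw": 1}]'

```text
t: 9.6
position: [0.5287, 0.1716, 0.0667]
eef_rot: [179.9, -0.1, 179.7]
contact_force: [-7.4, 1.9, 3.0]
gripper_width: 0.0002
grasp_force: 3.7
```

Call:
step_arm --series '[{"rx": 0, "ry": 0, "rz": 0, "tx": -0.1, "ty": 0, "tz": 0, "claw": 1}, {"rx": 0, "ry": 0, "rz": 0, "tx": 0, "ty": 0, "tz": 0, "claw": 1}]'

```text
t: 9.8
position: [0.5291, 0.1716, 0.0666]
eef_rot: [179.9, -0.5, 179.8]
contact_force: [-22.1, 3.6, 15.2]
gripper_width: -0.0001
grasp_force: 11.0
```

```bash
python3 - <<'E'
from h import *
import pickle
T=optics.get_image('top')['img'];S=optics.get_image('side')['img']
o=np.zeros((300,800,3),np.uint8)
o[:,:400]=cv2.resize(T[212:287,155:255],(400,300),interpolation=2);o[:,400:]=cv2.resize(S[180:255,250:350],(400,300),interpolation=2)
cv2.imwrite('pics/m2.png',o[:,:,::-1])
E
```

```text
(no output)
```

View pics/m2.png

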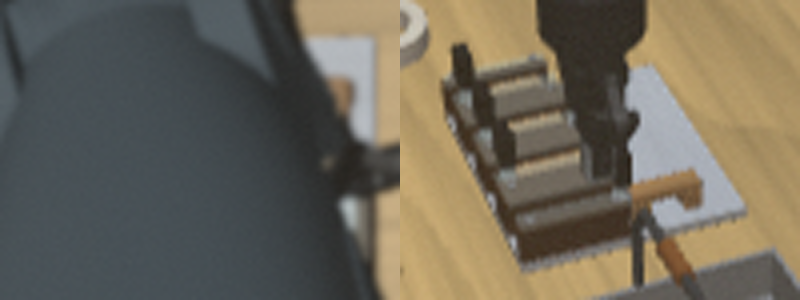

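The ejector is home, with the force jump at TCP x = 0.529. Pull 1 lies on the apron, its front end at side (326,224). I'll retract, rise and look.

Call:
step_arm --series '[{"rx": 0, "ry": 0, "rz": 0, "tx": 0.8, "ty": 0, "tz": 0, "claw": 1}, {"rx": 0, "ry": 0, "rz": 0, "tx": 0.8, "ty": 0, "tz": 0, "claw": 1}, {"rx": 0, "ry": 0, "rz": 0, "tx": 0.8, "ty": 0, "tz": 0, "claw": 1}, {"rx": 0, "ry": 0, "rz": 0, "tx": 0, "ty": 0, "tz": -1, "claw": 0}, {"rx": 0, "ry": 0, "rz": 0, "tx": 0, "ty": 0, "tz": -1, "claw": 0}, {"rx": 0, "ry": 0, "rz": 0, "tx": -0.85, "ty": 0, "tz": -0.85, "claw": 0}, {"rx": 0, "ry": 0, "rz": 0, "tx": -0.85, "ty": 0, "tz": -0.85, "claw": 0}, {"rx": 0, "ry": 0, "rz": 0, "tx": 0, "ty": 0, "tz": 0, "claw": 0}, {"rx": 0, "ry": 0, "rz": 0, "tx": 0, "ty": 0, "tz": 0, "claw": 0}]'

```text
t: 10.8
position: [0.5069, 0.1712, 0.2149]
eef_rot: [180.0, 0.1, 179.7]
contact_force: [-0.5, -0.7, -0.7]
gripper_width: 0.0427
grasp_force: 0.0
```

```bash
python3 - <<'E'
from h import *
import pickle
c=optics.get_image('wrist');pickle.dump(c,open('w2.pkl','wb'));save(c,'w4')
rows([.579,.172,.1],180)
E
```

```text
pos [0.5056 0.171  0.2138] rpy [-180.    -0.   179.7] q [18.7 15.2 -2.9 72.   0.  19. ] F [ 0.6 -0.2 -0.5] w 0.0429
n 4 t/row [-0.459  0.009  0.711] r/row [-0.    -0.002 -0.013]
```

View pics/w4.png

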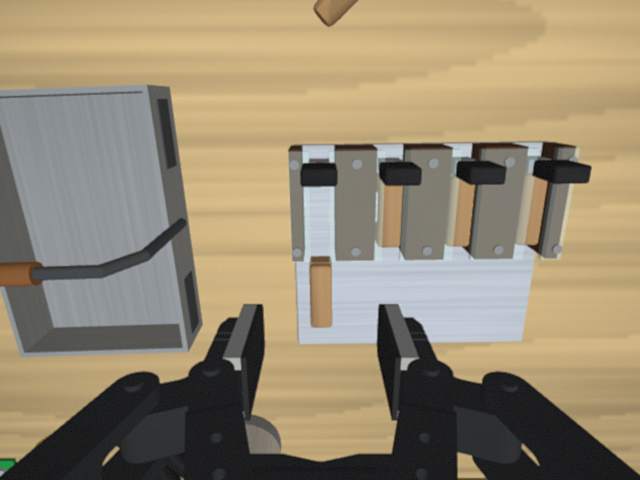

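Pull 1 shows with its top face from (311,263) to (331,327), centred at (321,295). The apron front corners are at (299,343) and (523,340), and the slide is back.

```bash
python3 - <<'E'
from fit import *
W=pickle.load(open('w2.pkl','rb'));W1=pickle.load(open('w1.pkl','rb'))
print(atz(W,321,295,.036),atz(W,321,327,.036),atz(W,320.5,263.5,.036))
a,b=.09,.103
print('press',fit([(W,(a,-b,.01),(299,343)),(W,(a,b,.01),(523,340)),(W1,(a,-b,.01),(322,334)),(W1,(a,b,.01),(481.5,331)),(W1,(-a,-b,.01),(321,199)),],[.5,.2,0],True).x.round(4))
a,b=.104,.07
print('basket',fit([(W,(-a,b,.045),(169,87)),(W,(a,b,.045),(201,323 if 0 else 324)),(W,(a,-b,.045),(22,354)),(W1,(-a,-b,.045),(103,171)),(W1,(a,b,.045),(253,338)),(W1,(-a,b,.045),(239,163))],[.5,0,0],True))
E
```

```text
[0.57791696 0.17143703 0.036     ] [0.60745483 0.17128796 0.036     ] [0.55032725 0.1711791  0.036     ]
press [ 5.487e-01  2.538e-01  8.600e-03 -5.000e-04]
basket      message: `ftol` termination condition is satisfied.
     success: True
      status: 2
         fun: [-7.333e+00 -4.260e+00 -4.983e+00  1.905e+01  1.026e+01
               -7.690e+00  6.136e+00 -4.281e+00 -7.745e-01 -5.039e+00
               -7.263e-01  8.737e-01]
           x: [ 5.201e-01 -6.915e-03  1.605e-02 -1.034e-02]
        cost: 353.55753020056335
         jac: [[ 1.791e+02  1.437e+03 -1.633e+02 -5.114e+02]
               [ 1.533e+03 -8.366e+00 -1.038e+02 -5.338e+01]
               ...
               [ 6.189e+01  9.249e+02 -1.014e+02 -1.694e+02]
               [ 9.300e+02 -5.424e+00 -6.297e+01  1.337e+02]]
        grad: [ 1.117e-05  3.410e-04 -2.489e-04 -4.707e-04]
  optimality: 0.00047066720162547426
 active_mask: [ 0.000e+00  0.000e+00  0.000e+00  0.000e+00]
        nfev: 5
        njev: 5
```

Call:
step_arm --series '[{"rx": 0, "ry": 0, "rz": 0, "tx": -0.9, "ty": 0, "tz": 0, "claw": 0}, {"rx": 0, "ry": 0, "rz": 0, "tx": -0.91, "ty": 0, "tz": 0.6, "claw": 0}, {"rx": 0, "ry": 0, "rz": 0, "tx": 0, "ty": 0, "tz": 1, "claw": 0}, {"rx": 0, "ry": 0, "rz": 0, "tx": 0, "ty": 0, "tz": 1, "claw": 0}, {"rx": 0, "ry": 0, "rz": 0, "tx": 0, "ty": 0, "tz": 1, "claw": 0}, {"rx": 0, "ry": 0, "rz": 0, "tx": 0, "ty": 0, "tz": 0.8, "claw": 0}, {"rx": 0, "ry": 0, "rz": 0, "tx": 0, "ty": 0, "tz": 0.35, "claw": 0}, {"rx": 0, "ry": 0, "rz": 0, "tx": 0, "ty": 0, "tz": 0, "claw": 0}]' --newtons 22

```text
t: 11.65
position: [0.5754, 0.1704, 0.0211]
eef_rot: [-179.9, -0.3, 179.7]
contact_force: [-0.4, -0.3, 0.3]
gripper_width: 0.0424
grasp_force: 0.0
```

Call:
step_arm --series '[{"rx": 0, "ry": 0, "rz": 0, "tx": 0, "ty": 0, "tz": 0, "claw": 1}, {"rx": 0, "ry": 0, "rz": 0, "tx": 0, "ty": 0, "tz": 0, "claw": 1}, {"rx": 0, "ry": 0, "rz": 0, "tx": 0, "ty": 0, "tz": 0, "claw": 1}, {"rx": 0, "ry": 0, "rz": 0, "tx": 0, "ty": 0, "tz": 0, "claw": 1}, {"rx": 0, "ry": 0, "rz": 0, "tx": 0, "ty": 0, "tz": 0, "claw": 1}]' --newtons 22

```text
t: 12.15
position: [0.5784, 0.1708, 0.0236]
eef_rot: [180.0, -0.0, 179.7]
contact_force: [0.1, -0.5, -0.6]
gripper_width: 0.0169
grasp_force: 26.0
```

Grasped at 26 N with a 17 mm opening. Carrying it to the basket.

Call:
step_arm --series '[{"rx": 0, "ry": 0, "rz": 0, "tx": 0, "ty": 0, "tz": -0.5, "claw": 1}, {"rx": 0, "ry": 0, "rz": 0, "tx": 0, "ty": 0, "tz": -1, "claw": 1}, {"rx": 0, "ry": 0, "rz": 0, "tx": 0, "ty": 0, "tz": -1, "claw": 1}, {"rx": 0, "ry": 0, "rz": 0, "tx": -0.05, "ty": -0.5, "tz": -1, "claw": 1}, {"rx": 0, "ry": 0, "rz": 0, "tx": -0.06, "ty": -0.9, "tz": 0, "claw": 1}, {"rx": 0, "ry": 0, "rz": 0, "tx": -0.06, "ty": -0.9, "tz": 0, "claw": 1}, {"rx": 0, "ry": 0, "rz": 0, "tx": -0.06, "ty": -0.9, "tz": 0, "claw": 1}, {"rx": 0, "ry": 0, "rz": 0, "tx": 0, "ty": -0.5, "tz": 0, "claw": 1}, {"rx": 0, "ry": 0, "rz": 0, "tx": 0, "ty": -0.23, "tz": 0, "claw": 1}, {"rx": 0, "ry": 0, "rz": 0, "tx": 0, "ty": 0, "tz": 0.5, "claw": 1}]'

```text
t: 13.15
position: [0.5885, 0.0125, 0.1455]
eef_rot: [180.0, 0.2, 179.6]
contact_force: [0.6, 1.4, -0.6]
gripper_width: 0.0173
grasp_force: 26.0
```

Call:
step_arm --series '[{"rx": 0, "ry": 0, "rz": 0, "tx": 0, "ty": 0, "tz": 0.8, "claw": 1}, {"rx": 0, "ry": 0, "rz": 0, "tx": 0, "ty": 0, "tz": 0.8, "claw": 1}, {"rx": 0, "ry": 0, "rz": 0, "tx": 0, "ty": 0, "tz": 0.5, "claw": 1}, {"rx": 0, "ry": 0, "rz": 0, "tx": 0, "ty": 0, "tz": 0, "claw": 1}]'

```text
t: 13.55
position: [0.5848, 0.0142, 0.0567]
eef_rot: [180.0, -0.3, 179.7]
contact_force: [-0.6, 0.1, -0.6]
gripper_width: 0.0173
grasp_force: 26.0
```

```bash
python3 - <<'E'
from h import *
rows([.5875,.0135,.026],180)
S=optics.get_image('side');print(S['img'].shape);cv2.imwrite('pics/s2.png',cv2.resize(S['img'][170:320,230:430],(800,600),interpolation=2)[:,:,::-1])
E
```

```text
pos [0.5848 0.0142 0.0567] rpy [180.   -0.3 179.7] q [  1.4  26.4 -10.2  53.7   0.    1.6] F [-0.6  0.1 -0.6] w 0.0173
n 1 t/row [-0.071 -0.017  0.767] r/row [ 0.001 -0.058 -0.042]
(480, 640, 3)
```

View pics/s2.png

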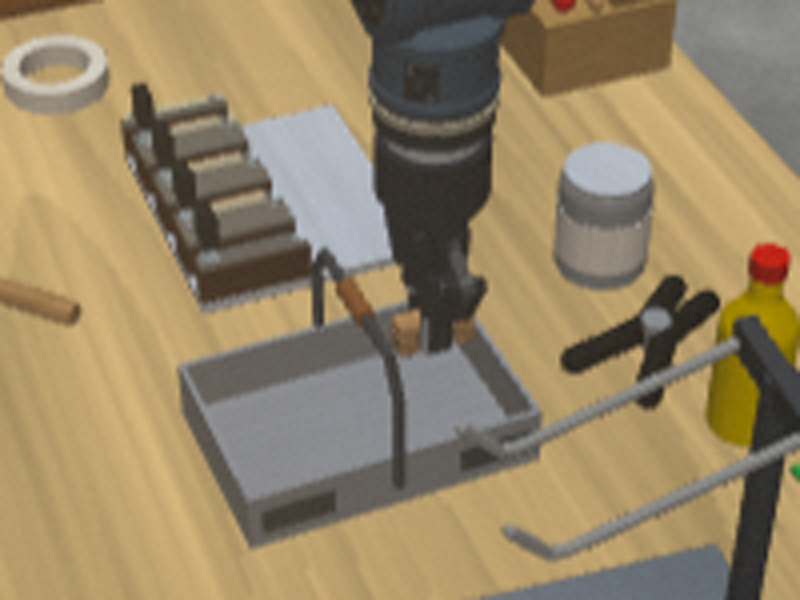

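The pull is held just above the far half of the basket, at crop (430,330), and nothing is in the way. Lowering and releasing.

Call:
step_arm --series '[{"rx": 0, "ry": 0, "rz": 0, "tx": -0.05, "ty": 0, "tz": 0.4, "claw": 1}, {"rx": 0, "ry": 0, "rz": 0, "tx": 0, "ty": 0, "tz": 0.3, "claw": 1}, {"rx": 0, "ry": 0, "rz": 0, "tx": 0, "ty": 0, "tz": 0.1, "claw": 1}, {"rx": 0, "ry": 0, "rz": 0, "tx": 0, "ty": 0, "tz": 0, "claw": 1}, {"rx": 0, "ry": 0, "rz": 0, "tx": 0, "ty": 0, "tz": 0, "claw": 0.3}, {"rx": 0, "ry": 0, "rz": 0, "tx": 0, "ty": 0, "tz": 0, "claw": 0.3}, {"rx": 0, "ry": 0, "rz": 0, "tx": 0, "ty": 0, "tz": 0, "claw": 0.3}]'

```text
t: 14.3
position: [0.5892, 0.0135, 0.028]
eef_rot: [180.0, 0.0, 179.7]
contact_force: [-0.4, -0.7, -0.6]
gripper_width: 0.0297
grasp_force: 0.0
```

Call:
step_arm --series '[{"rx": 0, "ry": 0, "rz": 0, "tx": 0, "ty": 0, "tz": -0.5, "claw": 0.3}, {"rx": 0, "ry": 0, "rz": 0, "tx": 0, "ty": 0, "tz": -1, "claw": 0.3}, {"rx": 0, "ry": 0, "rz": 0, "tx": 0, "ty": 0, "tz": -1, "claw": 1}, {"rx": 0, "ry": 0, "rz": 0, "tx": 0, "ty": 0.3, "tz": -1, "claw": 1}, {"rx": 0, "ry": 0, "rz": 0, "tx": 0.8, "ty": 0.9, "tz": 0, "claw": 1}, {"rx": 0, "ry": 0, "rz": 0, "tx": 0.8, "ty": 0.9, "tz": 0, "claw": 1}, {"rx": 0, "ry": 0, "rz": 0, "tx": 0.8, "ty": 0.9, "tz": 0, "claw": 1}, {"rx": 0, "ry": 0, "rz": 0, "tx": 0.8, "ty": 0.9, "tz": 0, "claw": 1}, {"rx": 0, "ry": 0, "rz": 0, "tx": 0.7, "ty": 0.9, "tz": 0, "claw": 1}, {"rx": 0, "ry": 0, "rz": 0, "tx": 0, "ty": 0, "tz": 0, "claw": 1}]'

```text
t: 15.3
position: [0.4309, 0.2095, 0.1681]
eef_rot: [179.9, -0.1, 180.0]
contact_force: [-1.2, -0.8, -0.7]
gripper_width: 0.0001
grasp_force: 0.0
```

```bash
python3 - <<'E'
from h import *
rows([.432,.225,.066],180)
E
```

```text
pos [0.4309 0.2095 0.1681] rpy [ 1.799e+02 -1.000e-01  1.800e+02] q [ 25.9  11.4 -14.9  63.7   0.1  25.9] F [-1.2 -0.8 -0.7] w 0.0001
n 3 t/row [-0.01   0.129  0.851] r/row [ 0.004 -0.004 -0.   ]
```

Call:
step_arm --series '[{"rx": 0, "ry": 0, "rz": 0, "tx": 0, "ty": 0.4, "tz": 0.9, "claw": 1}, {"rx": 0, "ry": 0, "rz": 0, "tx": 0, "ty": 0, "tz": 0.9, "claw": 1}, {"rx": 0, "ry": 0, "rz": 0, "tx": 0, "ty": 0, "tz": 0.6, "claw": 1}, {"rx": 0, "ry": 0, "rz": 0, "tx": 0, "ty": 0, "tz": 0.15, "claw": 1}, {"rx": 0, "ry": 0, "rz": 0, "tx": 0, "ty": 0, "tz": 0, "claw": 1}]'

```text
t: 15.8
position: [0.4339, 0.2219, 0.0653]
eef_rot: [-180.0, -0.1, 179.7]
contact_force: [-0.5, 0.7, 1.1]
gripper_width: 0.0
grasp_force: 0.0
```

Call:
step_arm --series '[{"rx": 0, "ry": 0, "rz": 0, "tx": -0.4, "ty": 0, "tz": 0, "claw": 1}, {"rx": 0, "ry": 0, "rz": 0, "tx": -0.4, "ty": 0, "tz": 0, "claw": 1}, {"rx": 0, "ry": 0, "rz": 0, "tx": -0.4, "ty": 0, "tz": 0, "claw": 1}, {"rx": 0, "ry": 0, "rz": 0, "tx": -0.4, "ty": 0, "tz": 0, "claw": 1}, {"rx": 0, "ry": 0, "rz": 0, "tx": -0.4, "ty": 0, "tz": 0, "claw": 1}, {"rx": 0, "ry": 0, "rz": 0, "tx": -0.2, "ty": 0, "tz": 0, "claw": 1}, {"rx": 0, "ry": 0, "rz": 0, "tx": -0.1, "ty": 0, "tz": 0, "claw": 1}, {"rx": 0, "ry": 0, "rz": 0, "tx": 0, "ty": 0, "tz": 0, "claw": 1}]'

```text
t: 16.6
position: [0.5262, 0.2225, 0.0671]
eef_rot: [179.9, -0.1, 179.7]
contact_force: [-5.6, 4.1, 2.2]
gripper_width: -0.0001
grasp_force: 3.0
```

Call:
step_arm --series '[{"rx": 0, "ry": 0, "rz": 0, "tx": -0.1, "ty": 0, "tz": 0, "claw": 1}, {"rx": 0, "ry": 0, "rz": 0, "tx": 0, "ty": 0, "tz": 0, "claw": 1}]'

```text
t: 16.8
position: [0.5285, 0.2224, 0.067]
eef_rot: [179.9, -0.2, 179.7]
contact_force: [-10.7, 4.7, 4.2]
gripper_width: 0.0
grasp_force: 5.4
```

Call:
step_arm --series '[{"rx": 0, "ry": 0, "rz": 0, "tx": 0.8, "ty": 0, "tz": 0, "claw": 1}, {"rx": 0, "ry": 0, "rz": 0, "tx": 0.8, "ty": 0, "tz": 0, "claw": 1}, {"rx": 0, "ry": 0, "rz": 0, "tx": 0.8, "ty": 0, "tz": 0, "claw": 1}, {"rx": 0, "ry": 0, "rz": 0, "tx": 0, "ty": 0.07, "tz": -1, "claw": 0}, {"rx": 0, "ry": 0, "rz": 0, "tx": 0, "ty": 0, "tz": -1, "claw": 0}, {"rx": 0, "ry": 0, "rz": 0, "tx": -0.9, "ty": 0, "tz": 0, "claw": 0}, {"rx": 0, "ry": 0, "rz": 0, "tx": -0.9, "ty": 0, "tz": 0, "claw": 0}, {"rx": 0, "ry": 0, "rz": 0, "tx": -0.9, "ty": 0, "tz": 0, "claw": 0}, {"rx": 0, "ry": 0, "rz": 0, "tx": -0.9, "ty": 0, "tz": 0, "claw": 0}, {"rx": 0, "ry": 0, "rz": 0, "tx": 0, "ty": 0, "tz": 0, "claw": 0}]'

```text
t: 17.8
position: [0.5828, 0.2241, 0.1468]
eef_rot: [179.9, 0.2, 179.6]
contact_force: [0.1, 0.3, -0.1]
gripper_width: 0.0426
grasp_force: 0.0
```

```bash
python3 - <<'E'
from h import *
import pickle
c=optics.get_image('wrist');pickle.dump(c,open('w3.pkl','wb'));save(c,'w5')
rows([.5775,.2253,.0236],180)
E
```

```text
pos [0.5804 0.224  0.1466] rpy [1.800e+02 1.000e-01 1.796e+02] q [21.1 25.5  2.7 67.1  0.  21.5] F [-0.2 -0.2  0.6] w 0.0427
n 4 t/row [0.019 0.007 0.769] r/row [ 0.002  0.003 -0.016]
```

View pics/w5.png

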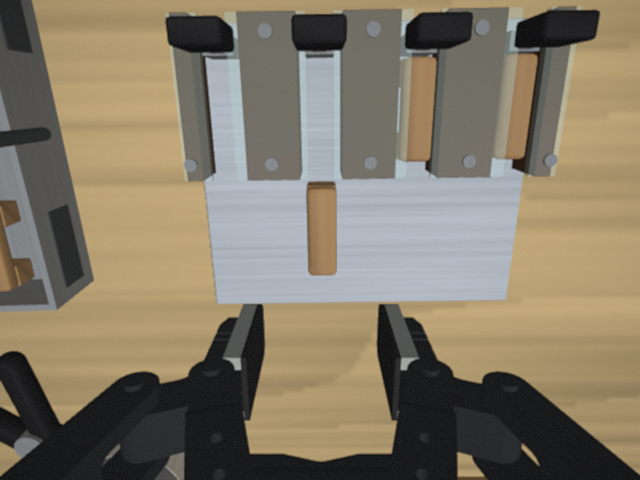

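Pull 2 is on the apron, centred at (321.5,230) midway between the fingers. Pull 1 is in the basket at the left edge, lying on its side.

Call:
step_arm --series '[{"rx": 0, "ry": 0, "rz": 0, "tx": 0, "ty": 0.03, "tz": 1, "claw": 0}, {"rx": 0, "ry": 0, "rz": 0, "tx": 0, "ty": 0, "tz": 1, "claw": 0}, {"rx": 0, "ry": 0, "rz": 0, "tx": 0, "ty": 0, "tz": 0.7, "claw": 0}, {"rx": 0, "ry": 0, "rz": 0, "tx": 0, "ty": 0, "tz": 0.25, "claw": 0}, {"rx": 0, "ry": 0, "rz": 0, "tx": 0, "ty": 0, "tz": 0.1, "claw": 0}, {"rx": 0, "ry": 0, "rz": 0, "tx": 0, "ty": 0, "tz": 0, "claw": 0}, {"rx": 0, "ry": 0, "rz": 0, "tx": 0, "ty": 0, "tz": 0, "claw": 1}, {"rx": 0, "ry": 0, "rz": 0, "tx": 0, "ty": 0, "tz": 0, "claw": 1}, {"rx": 0, "ry": 0, "rz": 0, "tx": 0, "ty": 0, "tz": 0, "claw": 1}, {"rx": 0, "ry": 0, "rz": 0, "tx": 0, "ty": 0, "tz": 0, "claw": 1}]' --newtons 22

```text
t: 18.85
position: [0.5788, 0.226, 0.0251]
eef_rot: [179.9, 0.1, 179.7]
contact_force: [-0.7, -0.3, 7.1]
gripper_width: 0.0174
grasp_force: 25.8
```

```bash
python3 - <<'E'
from h import *
import pickle
W=pickle.load(open('w3.pkl','rb'));print(atz(W,321.5,230,.036), atz(W,18,260,.03),atz(W,5,290,.03))
rows([.5885,-.0365,.028],180)
E
```

```text
[0.57753225 0.22482623 0.036     ] [0.59776746 0.0326787  0.03      ] [0.61851949 0.0193729  0.03      ]
pos [0.5788 0.226  0.0251] rpy [1.799e+02 1.000e-01 1.797e+02] q [21.3 31.  -7.4 51.5  0.  21.6] F [-0.7 -0.3  7.1] w 0.0174
n 7 t/row [-0.039 -0.937 -0.011] r/row [ 0.001  0.002 -0.007]
```

Call:
step_arm --series '[{"rx": 0, "ry": 0, "rz": 0, "tx": 0, "ty": 0, "tz": -0.5, "claw": 1}, {"rx": 0, "ry": 0, "rz": 0, "tx": 0, "ty": 0, "tz": -1, "claw": 1}, {"rx": 0, "ry": 0, "rz": 0, "tx": 0, "ty": -0.5, "tz": -1, "claw": 1}, {"rx": 0, "ry": 0, "rz": 0, "tx": -0.05, "ty": -0.7, "tz": -1, "claw": 1}, {"rx": 0, "ry": 0, "rz": 0, "tx": -0.05, "ty": -1, "tz": -0.3, "claw": 1}, {"rx": 0, "ry": 0, "rz": 0, "tx": -0.05, "ty": -1, "tz": 0, "claw": 1}, {"rx": 0, "ry": 0, "rz": 0, "tx": -0.05, "ty": -1, "tz": 0, "claw": 1}, {"rx": 0, "ry": 0, "rz": 0, "tx": -0.05, "ty": -1, "tz": 0, "claw": 1}, {"rx": 0, "ry": 0, "rz": 0, "tx": 0, "ty": -0.8, "tz": 0, "claw": 1}, {"rx": 0, "ry": 0, "rz": 0, "tx": 0, "ty": -0.4, "tz": 0, "claw": 1}]'

```text
t: 19.85
position: [0.5867, -0.033, 0.1761]
eef_rot: [-180.0, -0.0, 179.6]
contact_force: [0.6, -0.7, 0.0]
gripper_width: 0.0174
grasp_force: 24.9
```

Call:
step_arm --series '[{"rx": 0, "ry": 0, "rz": 0, "tx": 0, "ty": -0.15, "tz": 0.5, "claw": 1}, {"rx": 0, "ry": 0, "rz": 0, "tx": 0, "ty": 0, "tz": 0.8, "claw": 1}, {"rx": 0, "ry": 0, "rz": 0, "tx": 0, "ty": 0, "tz": 0.8, "claw": 1}, {"rx": 0, "ry": 0, "rz": 0, "tx": 0, "ty": 0, "tz": 0.5, "claw": 1}, {"rx": 0, "ry": 0, "rz": 0, "tx": 0, "ty": 0, "tz": 0, "claw": 1}, {"rx": 0, "ry": 0, "rz": 0, "tx": 0, "ty": 0, "tz": 0, "claw": 1}]'

```text
t: 20.45
position: [0.5869, -0.0361, 0.072]
eef_rot: [180.0, -0.0, 179.7]
contact_force: [0.1, 0.2, 0.5]
gripper_width: 0.0176
grasp_force: 24.9
```

```bash
python3 - <<'E'
from h import *
rows([.5885,-.0365,.028],180)
E
```

```text
pos [ 0.5869 -0.0361  0.072 ] rpy [180.   -0.  179.7] q [-3.5 25.7 -8.9 55.5  0.  -3.3] F [0.1 0.2 0.5] w 0.0176
n 2 t/row [-0.021 -0.006  0.55 ] r/row [ 0.001 -0.004 -0.022]
```

Call:
step_arm --series '[{"rx": 0, "ry": 0, "rz": 0, "tx": 0, "ty": 0, "tz": 0.6, "claw": 1}, {"rx": 0, "ry": 0, "rz": 0, "tx": 0, "ty": 0, "tz": 0.4, "claw": 1}, {"rx": 0, "ry": 0, "rz": 0, "tx": 0, "ty": 0, "tz": 0.2, "claw": 1}, {"rx": 0, "ry": 0, "rz": 0, "tx": 0, "ty": 0, "tz": 0, "claw": 1}, {"rx": 0, "ry": 0, "rz": 0, "tx": 0, "ty": 0, "tz": 0, "claw": 0.3}, {"rx": 0, "ry": 0, "rz": 0, "tx": 0, "ty": 0, "tz": 0, "claw": 0.3}, {"rx": 0, "ry": 0, "rz": 0, "tx": 0, "ty": 0, "tz": 0, "claw": 0.3}, {"rx": 0, "ry": 0, "rz": 0, "tx": 0, "ty": 0, "tz": -0.5, "claw": 0.3}, {"rx": 0, "ry": 0, "rz": 0, "tx": 0, "ty": 0, "tz": -1, "claw": 0.3}, {"rx": 0, "ry": 0, "rz": 0, "tx": 0, "ty": 0, "tz": -1, "claw": 1}]'

```text
t: 21.45
position: [0.5862, -0.0365, 0.1245]
eef_rot: [-180.0, -0.1, 179.7]
contact_force: [1.3, -0.6, 0.2]
gripper_width: 0.0171
grasp_force: 0.0
```

Call:
step_arm --series '[{"rx": 0, "ry": 0, "rz": 0, "tx": 0, "ty": 0.3, "tz": -1, "claw": 1}, {"rx": 0, "ry": 0, "rz": 0, "tx": 0.4, "ty": 1, "tz": 0, "claw": 1}, {"rx": 0, "ry": 0, "rz": 0, "tx": 0.5, "ty": 1, "tz": 0, "claw": 1}, {"rx": 0, "ry": 0, "rz": 0, "tx": 0.5, "ty": 1, "tz": 0, "claw": 1}, {"rx": 0, "ry": 0, "rz": 0, "tx": 0.5, "ty": 1, "tz": 0, "claw": 1}, {"rx": 0, "ry": 0, "rz": 0, "tx": 0.5, "ty": 1, "tz": 0, "claw": 1}, {"rx": 0, "ry": 0, "rz": 0, "tx": 0.5, "ty": 1, "tz": 0, "claw": 1}, {"rx": 0, "ry": 0, "rz": 0, "tx": 0.5, "ty": 1, "tz": 0, "claw": 1}, {"rx": 0, "ry": 0, "rz": 0, "tx": 0.45, "ty": 0.6, "tz": 0, "claw": 1}, {"rx": 0, "ry": 0, "rz": 0, "tx": 0, "ty": 0, "tz": 0, "claw": 1}]'

```text
t: 22.45
position: [0.4325, 0.283, 0.1641]
eef_rot: [179.9, -0.0, 179.9]
contact_force: [0.1, -1.3, -0.1]
gripper_width: -0.0005
grasp_force: 0.0
```

```bash
python3 - <<'E'
from h import *
rows([.432,.278,.066],180)
E
```

```text
pos [0.4325 0.283  0.1641] rpy [179.9  -0.  179.9] q [ 33.2  15.1 -10.6  64.3   0.1  33.2] F [ 0.1 -1.3 -0.1] w -0.0005
n 3 t/row [ 0.003 -0.042  0.817] r/row [ 0.003 -0.003 -0.003]
```

Call:
step_arm --series '[{"rx": 0, "ry": 0, "rz": 0, "tx": 0, "ty": -0.05, "tz": 0.9, "claw": 1}, {"rx": 0, "ry": 0, "rz": 0, "tx": 0, "ty": 0, "tz": 0.9, "claw": 1}, {"rx": 0, "ry": 0, "rz": 0, "tx": 0, "ty": 0, "tz": 0.5, "claw": 1}, {"rx": 0, "ry": 0, "rz": 0, "tx": 0, "ty": 0, "tz": 0.15, "claw": 1}, {"rx": 0, "ry": 0, "rz": 0, "tx": 0, "ty": 0, "tz": 0, "claw": 1}]'

```text
t: 22.95
position: [0.4343, 0.2778, 0.0654]
eef_rot: [-180.0, -0.1, 179.7]
contact_force: [-0.5, 0.3, -0.3]
gripper_width: 0.0002
grasp_force: 0.0
```

Call:
step_arm --series '[{"rx": 0, "ry": 0, "rz": 0, "tx": -0.4, "ty": 0, "tz": 0, "claw": 1}, {"rx": 0, "ry": 0, "rz": 0, "tx": -0.4, "ty": 0, "tz": 0, "claw": 1}, {"rx": 0, "ry": 0, "rz": 0, "tx": -0.4, "ty": 0, "tz": 0, "claw": 1}, {"rx": 0, "ry": 0, "rz": 0, "tx": -0.4, "ty": 0, "tz": 0, "claw": 1}, {"rx": 0, "ry": 0, "rz": 0, "tx": -0.4, "ty": 0, "tz": 0, "claw": 1}, {"rx": 0, "ry": 0, "rz": 0, "tx": -0.2, "ty": 0, "tz": 0, "claw": 1}, {"rx": 0, "ry": 0, "rz": 0, "tx": -0.1, "ty": 0, "tz": 0, "claw": 1}, {"rx": 0, "ry": 0, "rz": 0, "tx": 0, "ty": 0, "tz": 0, "claw": 1}]'

```text
t: 23.75
position: [0.5265, 0.2786, 0.0671]
eef_rot: [179.9, -0.1, 179.7]
contact_force: [-5.7, 3.7, 1.8]
gripper_width: 0.0
grasp_force: 3.0
```

Call:
step_arm --series '[{"rx": 0, "ry": 0, "rz": 0, "tx": -0.1, "ty": 0, "tz": 0, "claw": 1}, {"rx": 0, "ry": 0, "rz": 0, "tx": 0, "ty": 0, "tz": 0, "claw": 1}]'

```text
t: 23.95
position: [0.5281, 0.2786, 0.067]
eef_rot: [179.9, -0.3, 179.8]
contact_force: [-13.1, 4.8, 6.5]
gripper_width: -0.0002
grasp_force: 6.7
```

Call:
step_arm --series '[{"rx": 0, "ry": 0, "rz": 0, "tx": 0.8, "ty": 0, "tz": 0, "claw": 1}, {"rx": 0, "ry": 0, "rz": 0, "tx": 0.8, "ty": 0, "tz": 0, "claw": 1}, {"rx": 0, "ry": 0, "rz": 0, "tx": 0.8, "ty": 0, "tz": 0, "claw": 1}, {"rx": 0, "ry": 0, "rz": 0, "tx": 0, "ty": 0, "tz": -1, "claw": 0}, {"rx": 0, "ry": 0, "rz": 0, "tx": 0, "ty": 0, "tz": -1, "claw": 0}, {"rx": 0, "ry": 0, "rz": 0, "tx": -0.9, "ty": 0, "tz": 0, "claw": 0}, {"rx": 0, "ry": 0, "rz": 0, "tx": -0.9, "ty": 0, "tz": 0, "claw": 0}, {"rx": 0, "ry": 0, "rz": 0, "tx": -0.9, "ty": 0, "tz": 0, "claw": 0}, {"rx": 0, "ry": 0, "rz": 0, "tx": -0.9, "ty": 0, "tz": 0, "claw": 0}, {"rx": 0, "ry": 0, "rz": 0, "tx": 0, "ty": 0, "tz": 0, "claw": 0}]'

```text
t: 24.95
position: [0.5829, 0.2773, 0.1467]
eef_rot: [179.9, 0.2, 179.6]
contact_force: [0.1, -0.1, -0.7]
gripper_width: 0.043
grasp_force: 0.0
```

```bash
cat >> h.py <<'E'
def findpull(c,x0,y0):
    """brown blob near expected place on the apron: top-face centre at z=.036"""
    h=cv2.cvtColor(c['img'],cv2.COLOR_RGB2HSV);m=cv2.inRange(h,(5,90,90),(20,255,255))
    n,l,s,ce=cv2.connectedComponentsWithStats(m);e=proj(c,[x0,y0,.036])[0]
    r=[]
    for i in range(1,n):
        if s[i,4]>300 and np.linalg.norm(ce[i]-e)<120: x,y,w,hh=s[i,:4];r.append((s[i].tolist(),atz(c,x+w/2,y+hh/2,.036).round(4)))
    print('exp px',e.round());[print(q) for q in r]
E
python3 - <<'E'
from h import *
c=optics.get_image('wrist');save(c,'w6');findpull(c,.577,.279)
rows([.5775,.279,.0245],180)
E
```

```text
exp px [323. 229.]
([0, 0, 640, 475, 146643], array([0.5824, 0.2771, 0.036 ]))
([309, 182, 28, 92, 2470], array([0.5763, 0.279 , 0.036 ]))
pos [0.5806 0.2772 0.1464] rpy [1.800e+02 1.000e-01 1.796e+02] q [25.5 27.6  6.1 68.5  0.  25.9] F [-0.2 -0.3  0.2] w 0.0426
n 4 t/row [0.02  0.01  0.762] r/row [ 0.002  0.002 -0.016]
```

Pull 3 is at (0.576, 0.279), as expected.

Call:
step_arm --series '[{"rx": 0, "ry": 0, "rz": 0, "tx": 0, "ty": 0.04, "tz": 1, "claw": 0}, {"rx": 0, "ry": 0, "rz": 0, "tx": 0, "ty": 0, "tz": 1, "claw": 0}, {"rx": 0, "ry": 0, "rz": 0, "tx": 0, "ty": 0, "tz": 0.7, "claw": 0}, {"rx": 0, "ry": 0, "rz": 0, "tx": 0, "ty": 0, "tz": 0.25, "claw": 0}, {"rx": 0, "ry": 0, "rz": 0, "tx": 0, "ty": 0, "tz": 0.05, "claw": 0}, {"rx": 0, "ry": 0, "rz": 0, "tx": 0, "ty": 0, "tz": 0, "claw": 0}, {"rx": 0, "ry": 0, "rz": 0, "tx": 0, "ty": 0, "tz": 0, "claw": 1}, {"rx": 0, "ry": 0, "rz": 0, "tx": 0, "ty": 0, "tz": 0, "claw": 1}, {"rx": 0, "ry": 0, "rz": 0, "tx": 0, "ty": 0, "tz": 0, "claw": 1}, {"rx": 0, "ry": 0, "rz": 0, "tx": 0, "ty": 0, "tz": 0, "claw": 1}]' --newtons 22

```text
t: 26.0
position: [0.5791, 0.2797, 0.0272]
eef_rot: [179.9, 0.1, 179.7]
contact_force: [-1.3, -0.6, 6.5]
gripper_width: 0.0174
grasp_force: 24.4
```

```bash
python3 - <<'E'
from h import *
rows([.4555,.011,.18],180)
E
```

```text
pos [0.5791 0.2797 0.0272] rpy [1.799e+02 1.000e-01 1.797e+02] q [25.8 32.6 -3.8 53.4  0.  26.1] F [-1.3 -0.6  6.5] w 0.0174
n 9 t/row [ 0.339 -0.748 -0.426] r/row [ 0.001  0.002 -0.005]
```

Call:
step_arm --series '[{"rx": 0, "ry": 0, "rz": 0, "tx": 0, "ty": 0, "tz": -0.5, "claw": 1}, {"rx": 0, "ry": 0, "rz": 0, "tx": 0, "ty": 0, "tz": -1, "claw": 1}, {"rx": 0, "ry": 0, "rz": 0, "tx": 0, "ty": -0.4, "tz": -1, "claw": 1}, {"rx": 0, "ry": 0, "rz": 0, "tx": 0.3, "ty": -0.6, "tz": -1, "claw": 1}, {"rx": 0, "ry": 0, "rz": 0, "tx": 0.5, "ty": -1, "tz": -0.3, "claw": 1}, {"rx": 0, "ry": 0, "rz": 0, "tx": 0.5, "ty": -1, "tz": 0, "claw": 1}, {"rx": 0, "ry": 0, "rz": 0, "tx": 0.5, "ty": -1, "tz": 0, "claw": 1}, {"rx": 0, "ry": 0, "rz": 0, "tx": 0.5, "ty": -1, "tz": 0, "claw": 1}, {"rx": 0, "ry": 0, "rz": 0, "tx": 0.5, "ty": -1, "tz": 0, "claw": 1}, {"rx": 0, "ry": 0, "rz": 0, "tx": 0.3, "ty": -0.7, "tz": 0, "claw": 1}]'

```text
t: 27.0
position: [0.4514, 0.01, 0.1784]
eef_rot: [-180.0, 0.0, 179.7]
contact_force: [0.1, 0.6, 0.6]
gripper_width: 0.0171
grasp_force: 23.5
```

Call:
step_arm --series '[{"rx": 0, "ry": 0, "rz": 0, "tx": 0, "ty": 0, "tz": 0.5, "claw": 1}, {"rx": 0, "ry": 0, "rz": 0, "tx": 0, "ty": 0, "tz": 0.8, "claw": 1}, {"rx": 0, "ry": 0, "rz": 0, "tx": 0, "ty": 0, "tz": 0.8, "claw": 1}, {"rx": 0, "ry": 0, "rz": 0, "tx": 0, "ty": 0, "tz": 0.5, "claw": 1}, {"rx": 0, "ry": 0, "rz": 0, "tx": 0, "ty": 0, "tz": 0, "claw": 1}, {"rx": 0, "ry": 0, "rz": 0, "tx": 0, "ty": 0, "tz": 0, "claw": 1}]'

```text
t: 27.6
position: [0.4532, 0.0118, 0.0743]
eef_rot: [-180.0, -0.0, 179.7]
contact_force: [-0.1, -0.2, -0.2]
gripper_width: 0.0173
grasp_force: 23.5
```

```bash
python3 - <<'E'
from h import *
rows([.4555,.011,.024],180)
E
```

```text
pos [0.4532 0.0118 0.0743] rpy [-180.    -0.   179.7] q [  1.5  14.  -27.1  48.9   0.    1.8] F [-0.1 -0.2 -0.2] w 0.0173
n 2 t/row [-0.029 -0.01   0.629] r/row [-0.    -0.002 -0.024]
```

```bash
cat >> h.py <<'E'
def blobs(c,x,y,w,h):
    hs=cv2.cvtColor(c['img'],cv2.COLOR_RGB2HSV)[y:y+h,x:x+w];m=cv2.inRange(hs,(4,110,50),(17,255,190))
    n,l,s,ce=cv2.connectedComponentsWithStats(m);print([(s[i,4],(ce[i]+[x,y]).round(1).tolist()) for i in range(1,n) if s[i,4]>15])
E
python3 - <<'E'
from h import *
import pickle
c=optics.get_image('side');save(c,'s3')
blobs(pickle.load(open('side0.pkl','rb')),270,220,110,90);blobs(c,270,220,110,90)
E
```

```text
[(np.int32(17), [291.2, 238.9]), (np.int32(53), [317.9, 244.3])]
[(np.int32(54), [318.2, 244.3]), (np.int32(65), [284.4, 261.5]), (np.int32(26), [299.8, 260.1]), (np.int32(132), [339.3, 260.9]), (np.int32(124), [344.5, 272.3])]
```

The basket hasn't moved: the sleeve is still at side (318,244). The two pulls in it are at (339,261) and (344,272). Lowering pull 3.

Call:
step_arm --series '[{"rx": 0, "ry": 0, "rz": 0, "tx": 0, "ty": 0, "tz": 0.6, "claw": 1}, {"rx": 0, "ry": 0, "rz": 0, "tx": 0, "ty": 0, "tz": 0.4, "claw": 1}, {"rx": 0, "ry": 0, "rz": 0, "tx": 0, "ty": 0, "tz": 0.2, "claw": 1}, {"rx": 0, "ry": 0, "rz": 0, "tx": 0, "ty": 0, "tz": 0, "claw": 1}, {"rx": 0, "ry": 0, "rz": 0, "tx": 0, "ty": 0, "tz": 0, "claw": 0.3}, {"rx": 0, "ry": 0, "rz": 0, "tx": 0, "ty": 0, "tz": 0, "claw": 0.3}, {"rx": 0, "ry": 0, "rz": 0, "tx": 0, "ty": 0, "tz": 0, "claw": 0.3}, {"rx": 0, "ry": 0, "rz": 0, "tx": 0, "ty": 0, "tz": -0.5, "claw": 0.3}, {"rx": 0, "ry": 0, "rz": 0, "tx": 0, "ty": 0, "tz": -1, "claw": 0.3}, {"rx": 0, "ry": 0, "rz": 0, "tx": 0, "ty": 0, "tz": -1, "claw": 1}]'

```text
t: 28.65
position: [0.4523, 0.0118, 0.1268]
eef_rot: [-180.0, -0.1, 179.7]
contact_force: [0.4, 0.3, 0.2]
gripper_width: 0.0169
grasp_force: 0.0
```

Call:
step_arm --series '[{"rx": 0, "ry": 0, "rz": 0, "tx": 0, "ty": 0.3, "tz": -0.8, "claw": 1}, {"rx": 0, "ry": 0, "rz": 0, "tx": 0.1, "ty": 1, "tz": 0, "claw": 1}, {"rx": 0, "ry": 0, "rz": 0, "tx": 0.1, "ty": 1, "tz": 0, "claw": 1}, {"rx": 0, "ry": 0, "rz": 0, "tx": 0.1, "ty": 1, "tz": 0, "claw": 1}, {"rx": 0, "ry": 0, "rz": 0, "tx": 0.1, "ty": 1, "tz": 0, "claw": 1}, {"rx": 0, "ry": 0, "rz": 0, "tx": 0.1, "ty": 1, "tz": 0, "claw": 1}, {"rx": 0, "ry": 0, "rz": 0, "tx": 0, "ty": 1, "tz": 0, "claw": 1}, {"rx": 0, "ry": 0, "rz": 0, "tx": 0, "ty": 1, "tz": 0, "claw": 1}, {"rx": 0, "ry": 0, "rz": 0, "tx": 0, "ty": 0.7, "tz": 0, "claw": 1}, {"rx": 0, "ry": 0, "rz": 0, "tx": 0, "ty": 0, "tz": 0, "claw": 1}]'

```text
t: 29.65
position: [0.4346, 0.3352, 0.1576]
eef_rot: [179.9, -0.0, 179.9]
contact_force: [0.1, -0.4, -0.2]
gripper_width: 0.0001
grasp_force: 0.0
```

```bash
python3 - <<'E'
from h import *
rows([.432,.332,.066],180)
E
```

```text
pos [0.4346 0.3352 0.1576] rpy [179.9  -0.  179.9] q [37.6 18.3 -7.  64.7  0.1 37.7] F [ 0.1 -0.4 -0.2] w 0.0001
n 3 t/row [ 0.021 -0.028  0.763] r/row [ 0.004 -0.001 -0.006]
```

Call:
step_arm --series '[{"rx": 0, "ry": 0, "rz": 0, "tx": 0.05, "ty": -0.03, "tz": 0.8, "claw": 1}, {"rx": 0, "ry": 0, "rz": 0, "tx": 0, "ty": 0, "tz": 0.9, "claw": 1}, {"rx": 0, "ry": 0, "rz": 0, "tx": 0, "ty": 0, "tz": 0.5, "claw": 1}, {"rx": 0, "ry": 0, "rz": 0, "tx": 0, "ty": 0, "tz": 0.1, "claw": 1}, {"rx": 0, "ry": 0, "rz": 0, "tx": 0, "ty": 0, "tz": 0, "claw": 1}]'

```text
t: 30.15
position: [0.4324, 0.33, 0.0656]
eef_rot: [-180.0, -0.1, 179.7]
contact_force: [-0.6, 0.1, 0.3]
gripper_width: -0.0003
grasp_force: 0.0
```

Call:
step_arm --series '[{"rx": 0, "ry": 0, "rz": 0, "tx": -0.4, "ty": 0, "tz": 0, "claw": 1}, {"rx": 0, "ry": 0, "rz": 0, "tx": -0.4, "ty": 0, "tz": 0, "claw": 1}, {"rx": 0, "ry": 0, "rz": 0, "tx": -0.4, "ty": 0, "tz": 0, "claw": 1}, {"rx": 0, "ry": 0, "rz": 0, "tx": -0.4, "ty": 0, "tz": 0, "claw": 1}, {"rx": 0, "ry": 0, "rz": 0, "tx": -0.4, "ty": 0, "tz": 0, "claw": 1}, {"rx": 0, "ry": 0, "rz": 0, "tx": -0.2, "ty": 0, "tz": 0, "claw": 1}, {"rx": 0, "ry": 0, "rz": 0, "tx": -0.1, "ty": 0, "tz": 0, "claw": 1}, {"rx": 0, "ry": 0, "rz": 0, "tx": 0, "ty": 0, "tz": 0, "claw": 1}]'

```text
t: 30.95
position: [0.5246, 0.3311, 0.0673]
eef_rot: [179.8, -0.1, 179.7]
contact_force: [-5.0, 4.1, 2.0]
gripper_width: 0.0001
grasp_force: 3.0
```

Call:
step_arm --series '[{"rx": 0, "ry": 0, "rz": 0, "tx": -0.1, "ty": 0, "tz": 0, "claw": 1}, {"rx": 0, "ry": 0, "rz": 0, "tx": 0, "ty": 0, "tz": 0, "claw": 1}]'

```text
t: 31.15
position: [0.5276, 0.3311, 0.0673]
eef_rot: [179.9, -0.1, 179.8]
contact_force: [-7.2, 4.1, 2.3]
gripper_width: 0.0
grasp_force: 3.9
```

Call:
step_arm --series '[{"rx": 0, "ry": 0, "rz": 0, "tx": -0.08, "ty": 0, "tz": 0, "claw": 1}, {"rx": 0, "ry": 0, "rz": 0, "tx": 0, "ty": 0, "tz": 0, "claw": 1}]'

```text
t: 31.35
position: [0.5279, 0.331, 0.0673]
eef_rot: [179.9, -0.4, 179.8]
contact_force: [-18.9, 4.5, 10.2]
gripper_width: 0.0002
grasp_force: 9.9
```

Call:
step_arm --series '[{"rx": 0, "ry": 0, "rz": 0, "tx": 0.8, "ty": 0, "tz": 0, "claw": 1}, {"rx": 0, "ry": 0, "rz": 0, "tx": 0.8, "ty": 0, "tz": 0, "claw": 1}, {"rx": 0, "ry": 0, "rz": 0, "tx": 0.8, "ty": 0, "tz": 0, "claw": 1}, {"rx": 0, "ry": 0, "rz": 0, "tx": 0, "ty": 0.05, "tz": -1, "claw": 0}, {"rx": 0, "ry": 0, "rz": 0, "tx": 0, "ty": 0, "tz": -1, "claw": 0}, {"rx": 0, "ry": 0, "rz": 0, "tx": -0.9, "ty": 0, "tz": 0, "claw": 0}, {"rx": 0, "ry": 0, "rz": 0, "tx": -0.9, "ty": 0, "tz": 0, "claw": 0}, {"rx": 0, "ry": 0, "rz": 0, "tx": -0.9, "ty": 0, "tz": 0, "claw": 0}, {"rx": 0, "ry": 0, "rz": 0, "tx": -0.9, "ty": 0, "tz": 0, "claw": 0}, {"rx": 0, "ry": 0, "rz": 0, "tx": 0, "ty": 0, "tz": 0, "claw": 0}]'

```text
t: 32.35
position: [0.5842, 0.3315, 0.1467]
eef_rot: [179.9, 0.2, 179.6]
contact_force: [1.0, -0.2, 0.4]
gripper_width: 0.0427
grasp_force: 0.0
```

```bash
python3 - <<'E'
from h import *
c=optics.get_image('wrist');save(c,'w7');findpull(c,.576,.333)
rows([.5765,.333,.0245],180)
E
```

```text
exp px [323. 225.]
([0, 0, 640, 474, 146642], array([0.5833, 0.3313, 0.036 ]))
([308, 179, 29, 93, 2517], array([0.576 , 0.3329, 0.036 ]))
pos [0.582  0.3315 0.1465] rpy [1.799e+02 1.000e-01 1.796e+02] q [29.7 30.1 10.6 70.4  0.  30.1] F [-0.7  0.2 -0.2] w 0.0425
n 4 t/row [0.035 0.008 0.763] r/row [ 0.002  0.002 -0.017]
```

Call:
step_arm --series '[{"rx": 0, "ry": 0, "rz": 0, "tx": 0.06, "ty": 0.03, "tz": 1, "claw": 0}, {"rx": 0, "ry": 0, "rz": 0, "tx": 0, "ty": 0, "tz": 1, "claw": 0}, {"rx": 0, "ry": 0, "rz": 0, "tx": 0, "ty": 0, "tz": 0.7, "claw": 0}, {"rx": 0, "ry": 0, "rz": 0, "tx": 0, "ty": 0, "tz": 0.25, "claw": 0}, {"rx": 0, "ry": 0, "rz": 0, "tx": 0, "ty": 0, "tz": 0, "claw": 0}, {"rx": 0, "ry": 0, "rz": 0, "tx": 0, "ty": 0, "tz": 0, "claw": 0}, {"rx": 0, "ry": 0, "rz": 0, "tx": 0, "ty": 0, "tz": 0, "claw": 1}, {"rx": 0, "ry": 0, "rz": 0, "tx": 0, "ty": 0, "tz": 0, "claw": 1}, {"rx": 0, "ry": 0, "rz": 0, "tx": 0, "ty": 0, "tz": 0, "claw": 1}, {"rx": 0, "ry": 0, "rz": 0, "tx": 0, "ty": 0, "tz": 0, "claw": 1}]' --newtons 22

```text
t: 33.4
position: [0.5781, 0.3338, 0.0293]
eef_rot: [179.9, 0.1, 179.7]
contact_force: [-0.1, -0.1, 6.5]
gripper_width: 0.0178
grasp_force: 24.1
```

```bash
python3 - <<'E'
from h import *
c=optics.get_image('side');blobs(c,270,220,110,90)
rows([.4565,-.039,.18],180)
E
```

```text
[(np.int32(16), [292.6, 237.9]), (np.int32(34), [284.0, 240.4]), (np.int32(54), [318.2, 244.3]), (np.int32(132), [339.2, 260.9]), (np.int32(123), [344.6, 272.2]), (np.int32(125), [293.5, 273.4])]
pos [0.5781 0.3337 0.0293] rpy [1.799e+02 1.000e-01 1.797e+02] q [30.  34.6  0.4 55.6  0.  30.3] F [-1.9 -0.6  5.9] w 0.0174
n 11 t/row [ 0.272 -0.848 -0.344] r/row [ 0.001  0.001 -0.004]
```

Call:
step_arm --series '[{"rx": 0, "ry": 0, "rz": 0, "tx": 0, "ty": 0, "tz": -0.5, "claw": 1}, {"rx": 0, "ry": 0, "rz": 0, "tx": 0, "ty": 0, "tz": -1, "claw": 1}, {"rx": 0, "ry": 0, "rz": 0, "tx": 0, "ty": -0.4, "tz": -1, "claw": 1}, {"rx": 0, "ry": 0, "rz": 0, "tx": 0.2, "ty": -0.6, "tz": -1, "claw": 1}, {"rx": 0, "ry": 0, "rz": 0, "tx": 0.4, "ty": -1, "tz": -0.2, "claw": 1}, {"rx": 0, "ry": 0, "rz": 0, "tx": 0.4, "ty": -1, "tz": 0, "claw": 1}, {"rx": 0, "ry": 0, "rz": 0, "tx": 0.4, "ty": -1, "tz": 0, "claw": 1}, {"rx": 0, "ry": 0, "rz": 0, "tx": 0.4, "ty": -1, "tz": 0, "claw": 1}, {"rx": 0, "ry": 0, "rz": 0, "tx": 0.4, "ty": -1, "tz": 0, "claw": 1}, {"rx": 0, "ry": 0, "rz": 0, "tx": 0.3, "ty": -1, "tz": 0, "claw": 1}]'

```text
t: 34.45
position: [0.475, 0.0524, 0.1765]
eef_rot: [180.0, 0.0, 179.7]
contact_force: [1.8, -0.9, 1.0]
gripper_width: 0.0172
grasp_force: 23.3
```

Call:
step_arm --series '[{"rx": 0, "ry": 0, "rz": 0, "tx": 0.3, "ty": -1, "tz": 0, "claw": 1}, {"rx": 0, "ry": 0, "rz": 0, "tx": 0.2, "ty": -0.9, "tz": 0, "claw": 1}, {"rx": 0, "ry": 0, "rz": 0, "tx": 0, "ty": -0.4, "tz": 0, "claw": 1}, {"rx": 0, "ry": 0, "rz": 0, "tx": 0, "ty": 0, "tz": 0.5, "claw": 1}, {"rx": 0, "ry": 0, "rz": 0, "tx": 0, "ty": 0, "tz": 0.8, "claw": 1}, {"rx": 0, "ry": 0, "rz": 0, "tx": 0, "ty": 0, "tz": 0.8, "claw": 1}, {"rx": 0, "ry": 0, "rz": 0, "tx": 0, "ty": 0, "tz": 0.5, "claw": 1}, {"rx": 0, "ry": 0, "rz": 0, "tx": 0, "ty": 0, "tz": 0, "claw": 1}, {"rx": 0, "ry": 0, "rz": 0, "tx": 0, "ty": 0, "tz": 0, "claw": 1}]'

```text
t: 35.35
position: [0.4558, -0.0382, 0.0724]
eef_rot: [-180.0, -0.0, 179.7]
contact_force: [1.2, -1.5, -0.9]
gripper_width: 0.0174
grasp_force: 23.3
```

```bash
python3 - <<'E'
from h import *
c=optics.get_image('side');blobs(c,270,220,110,90)
rows([.4565,-.039,.026],180)
E
```

```text
[(np.int32(26), [274.9, 230.7]), (np.int32(55), [318.2, 244.4]), (np.int32(132), [339.2, 260.9]), (np.int32(122), [344.7, 272.2]), (np.int32(100), [289.8, 275.0]), (np.int32(28), [307.1, 273.1])]
pos [ 0.4563 -0.0382  0.0729] rpy [-1.800e+02  1.000e-01  1.797e+02] q [ -4.8  14.4 -26.7  48.8  -0.   -4.5] F [-0.4 -0.3  0.1] w 0.0176
n 2 t/row [-0.002 -0.009  0.586] r/row [-0.001  0.004 -0.024]
```

```bash
python3 - <<'E'
from h import *
import pickle
S=pickle.load(open('side0.pkl','rb'))
for p in((339.2,260.9),(344.7,272.2),(293.5,273.4)): print(atz(S,*p,.025).round(3))
print(atz(S,319,260.9,.025).round(3))
c=optics.get_image('wrist');save(c,'w8')
E
```

```text
[0.59  0.005 0.025]
[ 0.586 -0.042  0.025]
[0.456 0.005 0.025]
[0.538 0.026 0.025]
```

View pics/w8.png

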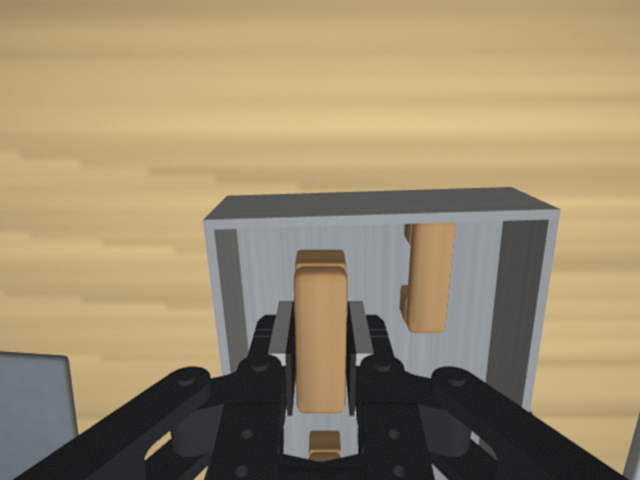

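Held pull 4 is at (320,340). Pull 3 lies on its side at (428,275), with room beside it. I'll shift 4 mm away and lower.

Call:
step_arm --series '[{"rx": 0, "ry": 0, "rz": 0, "tx": 0, "ty": -0.1, "tz": 0.6, "claw": 1}, {"rx": 0, "ry": 0, "rz": 0, "tx": 0, "ty": 0, "tz": 0.4, "claw": 1}, {"rx": 0, "ry": 0, "rz": 0, "tx": 0, "ty": 0, "tz": 0.15, "claw": 1}, {"rx": 0, "ry": 0, "rz": 0, "tx": 0, "ty": 0, "tz": 0, "claw": 1}, {"rx": 0, "ry": 0, "rz": 0, "tx": 0, "ty": 0, "tz": 0, "claw": 0.35}, {"rx": 0, "ry": 0, "rz": 0, "tx": 0, "ty": 0, "tz": 0, "claw": 0.35}, {"rx": 0, "ry": 0, "rz": 0, "tx": 0, "ty": 0, "tz": 0, "claw": 0.35}, {"rx": 0, "ry": 0, "rz": 0, "tx": 0, "ty": 0, "tz": -0.5, "claw": 0.35}, {"rx": 0, "ry": 0, "rz": 0, "tx": 0, "ty": 0, "tz": -1, "claw": 0.35}, {"rx": 0, "ry": 0, "rz": 0, "tx": 0, "ty": 0, "tz": -1, "claw": 0}]'

```text
t: 36.45
position: [0.4549, -0.0421, 0.1267]
eef_rot: [180.0, -0.1, 179.7]
contact_force: [1.5, 0.3, 0.4]
gripper_width: 0.0408
grasp_force: 0.0
```

Call:
step_arm --series '[{"rx": 0, "ry": 0, "rz": 0, "tx": 0.1, "ty": -0.3, "tz": -1, "claw": 0}, {"rx": 0, "ry": 0, "rz": 0, "tx": 0.2, "ty": -0.5, "tz": -1, "claw": 0}, {"rx": 0, "ry": 0, "rz": 0, "tx": 0, "ty": -0.6, "tz": -1, "claw": 0}, {"rx": 0, "ry": 0, "rz": 0, "tx": 0, "ty": -0.6, "tz": -1, "claw": 0}, {"rx": 0, "ry": 0, "rz": 0, "tx": 0, "ty": -0.6, "tz": -1, "claw": 0}, {"rx": 0, "ry": 0, "rz": 0, "tx": 0, "ty": -0.6, "tz": -1, "claw": 0}, {"rx": 0, "ry": 0, "rz": 0, "tx": 0, "ty": -0.4, "tz": -0.5, "claw": 0}, {"rx": 0, "ry": 0, "rz": 0, "tx": 0, "ty": 0, "tz": 0, "claw": 0}, {"rx": 0, "ry": 0, "rz": 0, "tx": 0, "ty": 0, "tz": 0, "claw": 0}, {"rx": 0, "ry": 0, "rz": 0, "tx": 0, "ty": 0, "tz": 0, "claw": 0}]'

```text
t: 37.45
position: [0.4426, -0.1855, 0.3846]
eef_rot: [180.0, -0.1, 179.7]
contact_force: [-0.2, -0.5, -0.3]
gripper_width: 0.0422
grasp_force: 0.0
```

```bash
python3 - <<'E'
from h import *
import pickle
c=optics.get_image('wrist');pickle.dump(c,open('w9.pkl','wb'));save(c,'w9')
rows([.5,-.1,.3],180)
E
```

```text
pos [ 0.4426 -0.1853  0.3845] rpy [180.   -0.2 179.8] q [-22.7   8.9  13.7  95.   -0.  -22.5] F [-0.5  0.8 -0.4] w 0.0429
n 4 t/row [-0.358  0.534  0.528] r/row [ 0.002 -0.006 -0.01 ]
```

View pics/w9.png

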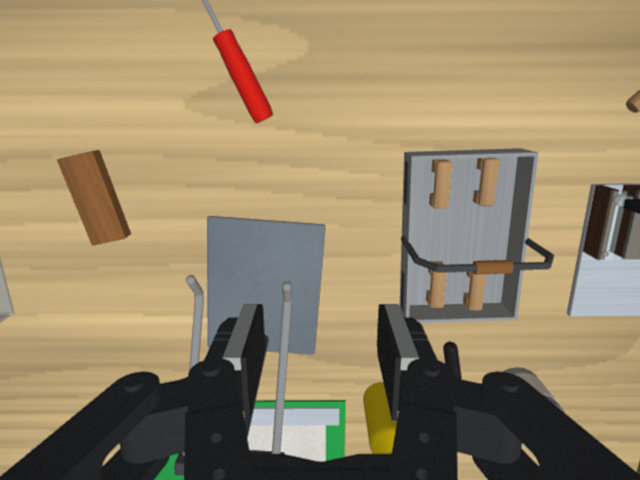

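All four pulls lie in the basket: (441,184), (487,182), (437,285) and (475,291). The sleeve is at (493,267). The prong tips are at (191,280) and (286,287), and the stand base corners at (208,217), (325,226) and (315,353).

```bash
python3 - <<'E'
from fit import *
W=pickle.load(open('w9.pkl','rb'))
def tri(l):
    A=[];b=[]
    for c,u,v in l:
        o,d=ray(c,u,v);P=np.eye(3)-np.outer(d,d);A.append(P);b.append(P@o)
    A=np.vstack(A);b=np.hstack(b);x=np.linalg.lstsq(A,b,rcond=None)[0];return x.round(4),(A@x-b).round(4)[:3]
print('tip+y',tri([(W,286,286),(S,345,278)]),tri([(W,286,286),(T,404,253)]))
print('tip-y',tri([(W,191,280),(S,357,302.5)]),tri([(W,191,280),(T,440.5,256)]))
for n,u,v in(('+y',286,286),('-y',191,280)): print(n,atz(W,u,v,.196).round(4))
a=.008
print('base',[atz(W,u,v,a)[:2].round(4).tolist() for u,v in((208,217),(325,226),(315,353))])
print('sleeve',tri([(W,493,267),(T,311.5,257),(S,318,244.4)]),atz(W,493,267,.12))
o=np.zeros((600,800,3),np.uint8)
o[:360,:480]=cv2.resize(W['img'][265:355,175:295],(480,360),interpolation=2)
o[360:,:400]=cv2.resize(T['img'][240:264,390:430+0],(400,240),interpolation=2)
o[360:,400:]=cv2.resize(T['img'][240:264,420:460],(400,240),interpolation=2)
o[:360,480:]=cv2.resize(S['img'][265:310,335:375],(320,360),interpolation=2)
cv2.imwrite('pics/m3.png',o[:,:,::-1])
E
```

```text
tip+y (array([ 0.511 , -0.215 ,  0.1886]), array([-0.0011, -0.    , -0.0005])) (array([ 0.512 , -0.215 ,  0.1894]), array([ 0.    , -0.0001,  0.    ]))
tip-y (array([ 0.5039, -0.2942,  0.1918]), array([-0.0008, -0.    , -0.0004])) (array([ 0.5013, -0.2913,  0.2001]), array([ 0.    ,  0.0002, -0.    ]))
+y [ 0.5089 -0.2143  0.196 ]
-y [ 0.5031 -0.2929  0.196 ]
base [[0.4998, -0.3258], [0.5122, -0.1794], [0.697, -0.1936]]
sleeve (array([ 0.5215, -0.0124,  0.122 ]), array([-0.001 , -0.001 , -0.0008])) [ 0.5236444  -0.01014512  0.12      ]
```

View pics/m3.png

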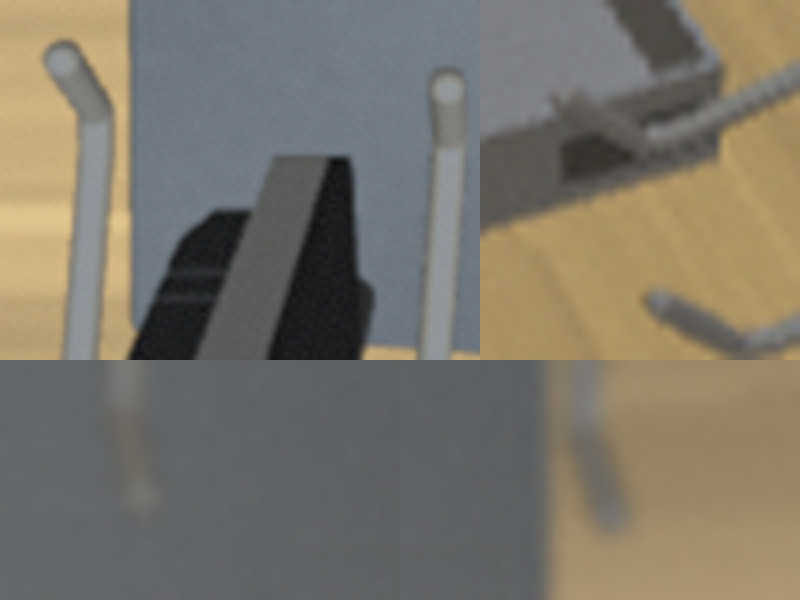

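Stand yaw is about -0.085 and the saddle is at about (0.534, -0.256, 0.178). The sleeve is at (0.522, -0.012, 0.121). Next I'll turn the tool to yaw 91 to grip across the bar.

Call:
step_arm --series '[{"rx": 0, "ry": 0, "rz": 1, "tx": 0, "ty": 0, "tz": 0, "claw": 0.1}, {"rx": 0, "ry": 0, "rz": 1, "tx": 0, "ty": 0, "tz": 0, "claw": 0.1}, {"rx": 0, "ry": 0, "rz": 1, "tx": 0, "ty": 0, "tz": 0, "claw": 0.1}, {"rx": 0, "ry": 0, "rz": 1, "tx": 0, "ty": 0, "tz": 0, "claw": 0.1}, {"rx": 0, "ry": 0, "rz": 1, "tx": 0, "ty": 0, "tz": 0, "claw": 0.1}, {"rx": 0, "ry": 0, "rz": 1, "tx": 0, "ty": 0, "tz": 0, "claw": 0.1}, {"rx": 0, "ry": 0, "rz": 1, "tx": 0, "ty": 0, "tz": 0, "claw": 0.1}, {"rx": 0, "ry": 0, "rz": 1, "tx": 0, "ty": 0, "tz": 0, "claw": 0.1}]'

```text
t: 38.3
position: [0.4427, -0.1852, 0.3847]
eef_rot: [-179.9, -0.1, 131.5]
contact_force: [-0.3, 1.1, 0.9]
gripper_width: 0.0383
grasp_force: 0.0
```

Call:
step_arm --series '[{"rx": 0, "ry": 0, "rz": 1, "tx": 0, "ty": 0, "tz": 0, "claw": 0.1}, {"rx": 0, "ry": 0, "rz": 1, "tx": 0, "ty": 0, "tz": 0, "claw": 0.1}, {"rx": 0, "ry": 0, "rz": 1, "tx": 0, "ty": 0, "tz": 0, "claw": 0.1}, {"rx": 0, "ry": 0, "rz": 1, "tx": 0, "ty": 0, "tz": 0, "claw": 0.1}, {"rx": 0, "ry": 0, "rz": 1, "tx": 0, "ty": 0, "tz": 0, "claw": 0.1}, {"rx": 0, "ry": 0, "rz": 1, "tx": 0, "ty": 0, "tz": 0, "claw": 0.1}, {"rx": 0, "ry": 0, "rz": 0.8, "tx": 0, "ty": 0, "tz": 0, "claw": 0.1}, {"rx": 0, "ry": 0, "rz": 0, "tx": 0, "ty": 0, "tz": 0, "claw": 0.1}]'

```text
t: 39.1
position: [0.4427, -0.1853, 0.3848]
eef_rot: [-179.9, -0.0, 90.9]
contact_force: [-0.5, 1.0, 0.8]
gripper_width: 0.0385
grasp_force: 0.0
```

```bash
python3 - <<'E'
from h import *
c=optics.get_image('side');blobs(c,270,220,110,90)
rows([.522,-.012,.19],91.1,n=7)
E
```

```text
[(np.int32(27), [295.6, 237.3]), (np.int32(40), [285.0, 240.7]), (np.int32(54), [318.2, 244.3]), (np.int32(132), [339.2, 260.9]), (np.int32(125), [344.7, 272.3]), (np.int32(125), [293.5, 273.4]), (np.int32(122), [300.1, 285.9])]
pos [ 0.4428 -0.1854  0.3849] rpy [-179.9   -0.    91.1] q [-22.7   8.9  13.8  95.   -0.   66.2] F [ 0. -0.  0.] w 0.0385
n 7 t/row [0.614 0.296 0.696] r/row [-0.003 -0.001 -0.001]
```

Call:
step_arm --series '[{"rx": 0, "ry": 0, "rz": 0, "tx": 0.61, "ty": 0.3, "tz": 0.7, "claw": 0.1}, {"rx": 0, "ry": 0, "rz": 0, "tx": 0.61, "ty": 0.3, "tz": 0.7, "claw": 0.1}, {"rx": 0, "ry": 0, "rz": 0, "tx": 0.61, "ty": 0.3, "tz": 0.7, "claw": 0.1}, {"rx": 0, "ry": 0, "rz": 0, "tx": 0.61, "ty": 0.3, "tz": 0.7, "claw": 0.1}, {"rx": 0, "ry": 0, "rz": 0, "tx": 0.61, "ty": 0.3, "tz": 0.7, "claw": 0.1}, {"rx": 0, "ry": 0, "rz": 0, "tx": 0.61, "ty": 0.3, "tz": 0.7, "claw": 0.1}, {"rx": 0, "ry": 0, "rz": 0, "tx": 0.4, "ty": 0.2, "tz": 0.4, "claw": 0.1}, {"rx": 0, "ry": 0, "rz": 0, "tx": 0.2, "ty": 0.1, "tz": 0.2, "claw": 0.1}, {"rx": 0, "ry": 0, "rz": 0, "tx": 0, "ty": 0, "tz": 0, "claw": 0.1}, {"rx": 0, "ry": 0, "rz": 0, "tx": 0, "ty": 0, "tz": 0, "claw": 0.1}]'

```text
t: 40.15
position: [0.524, -0.0147, 0.1941]
eef_rot: [-180.0, 0.0, 91.0]
contact_force: [-1.0, -0.8, 0.6]
gripper_width: 0.0381
grasp_force: 0.0
```

```bash
python3 - <<'E'
from h import *
c=optics.get_image('wrist');save(c,'w10')
print('exp sleeve',proj(c,[[.522,-.012,.121],[.522,.006,.121],[.522,-.03,.121]]).round(1).tolist());blobs(c,150,100,340,380)
rows([.522,-.012,.113],91.1)
E
```

```text
exp sleeve [[315.6, 257.0], [316.1, 223.8], [315.2, 288.6]]
[(np.int32(711), [227.3, 174.0]), (np.int32(724), [410.1, 175.5]), (np.int32(17), [448.2, 174.3]), (np.int32(19), [398.8, 179.8]), (np.int32(1709), [317.0, 258.3]), (np.int32(750), [401.3, 237.7]), (np.int32(827), [232.8, 242.6]), (np.int32(28), [392.1, 246.5]), (np.int32(50), [388.9, 254.1])]
pos [ 0.5242 -0.015   0.1944] rpy [180.    0.   90.9] q [-1.6 14.8 -6.4 68.8 -0.  87.4] F [0.5 0.2 0.1] w 0.0385
n 3 t/row [ 0.026 -0.018  0.678] r/row [ 0.     0.001 -0.01 ]
```

The sleeve is within 1 mm of where I expected it. Descending and gripping.

Call:
step_arm --series '[{"rx": 0, "ry": 0, "rz": 0, "tx": 0.06, "ty": -0.03, "tz": 0.8, "claw": 0.1}, {"rx": 0, "ry": 0, "rz": 0, "tx": 0, "ty": 0, "tz": 0.7, "claw": 0.1}, {"rx": 0, "ry": 0, "rz": 0, "tx": 0, "ty": 0, "tz": 0.4, "claw": 0.1}, {"rx": 0, "ry": 0, "rz": 0, "tx": 0, "ty": 0, "tz": 0.14, "claw": 0.1}, {"rx": 0, "ry": 0, "rz": 0, "tx": 0, "ty": 0, "tz": 0, "claw": 0.1}, {"rx": 0, "ry": 0, "rz": 0, "tx": 0, "ty": 0, "tz": 0, "claw": 1}, {"rx": 0, "ry": 0, "rz": 0, "tx": 0, "ty": 0, "tz": 0, "claw": 1}, {"rx": 0, "ry": 0, "rz": 0, "tx": 0, "ty": 0, "tz": 0, "claw": 1}, {"rx": 0, "ry": 0, "rz": 0, "tx": 0, "ty": 0, "tz": 0, "claw": 1}, {"rx": 0, "ry": 0, "rz": 0, "tx": 0, "ty": 0, "tz": 0, "claw": 1}]' --newtons 70

```text
t: 41.2
position: [0.5233, -0.0123, 0.1132]
eef_rot: [179.9, 0.0, 90.9]
contact_force: [-2.6, -1.4, 6.0]
gripper_width: 0.0123
grasp_force: 68.2
```

Call:
step_arm --series '[{"rx": 0, "ry": 0, "rz": 0, "tx": 0, "ty": 0, "tz": -0.15, "claw": 1}, {"rx": 0, "ry": 0, "rz": 0, "tx": 0, "ty": 0, "tz": -0.3, "claw": 1}, {"rx": 0, "ry": 0, "rz": 0, "tx": 0, "ty": 0, "tz": -0.5, "claw": 1}, {"rx": 0, "ry": 0, "rz": 0, "tx": 0, "ty": 0, "tz": -0.5, "claw": 1}, {"rx": 0, "ry": 0, "rz": 0, "tx": 0, "ty": 0, "tz": -0.5, "claw": 1}, {"rx": 0, "ry": 0, "rz": 0, "tx": 0, "ty": 0, "tz": -0.3, "claw": 1}, {"rx": 0, "ry": 0, "rz": 0, "tx": 0, "ty": 0, "tz": -0.15, "claw": 1}, {"rx": 0, "ry": 0, "rz": 0, "tx": 0, "ty": 0, "tz": -0.1, "claw": 1}, {"rx": 0, "ry": 0, "rz": 0, "tx": 0, "ty": 0, "tz": 0, "claw": 1}]'

```text
t: 42.1
position: [0.5228, -0.012, 0.2118]
eef_rot: [-179.9, -0.0, 90.9]
contact_force: [-0.2, 0.7, -6.4]
gripper_width: 0.0119
grasp_force: 68.4
```

```bash
python3 - <<'E'
from h import *
c=optics.get_image('side');save(c,'s4');cv2.imwrite('pics/s4c.png',cv2.resize(c['img'][150:330,230:470],(800,600),interpolation=2)[:,:,::-1])
rows([.46,-.012,.212],91.1)
E
```

```text
pos [ 0.5226 -0.012   0.2114] rpy [-179.9   -0.    90.9] q [-1.3 14.2 -4.6 71.3 -0.  87.8] F [-0.7  0.  -5.8] w 0.0116
n 2 t/row [ 0.012 -0.783 -0.007] r/row [-0.009 -0.    -0.015]
```

View pics/s4c.png

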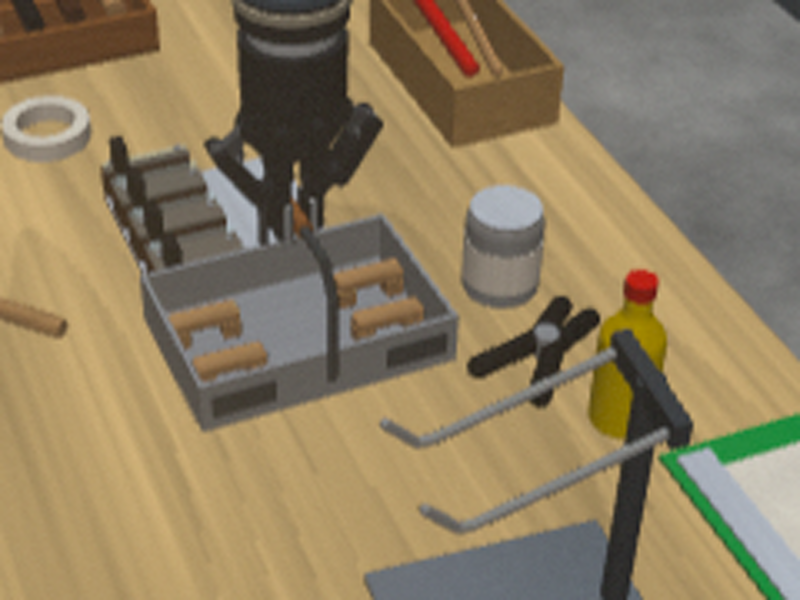

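The basket hangs level from the grip, with all four pulls inside. I'll back off in x, then go sideways to the stand.

Call:
step_arm --series '[{"rx": 0, "ry": 0, "rz": 0, "tx": 0, "ty": -0.2, "tz": -0.05, "claw": 1}, {"rx": 0, "ry": 0, "rz": 0, "tx": 0, "ty": -0.4, "tz": 0, "claw": 1}, {"rx": 0, "ry": 0, "rz": 0, "tx": -0.1, "ty": -0.4, "tz": 0, "claw": 1}, {"rx": 0, "ry": 0, "rz": 0, "tx": -0.2, "ty": -0.3, "tz": 0, "claw": 1}, {"rx": 0, "ry": 0, "rz": 0.1, "tx": -0.3, "ty": -0.2, "tz": 0, "claw": 1}, {"rx": 0, "ry": 0, "rz": 0.1, "tx": -0.4, "ty": -0.1, "tz": 0, "claw": 1}, {"rx": 0, "ry": 0, "rz": 0.1, "tx": -0.5, "ty": 0, "tz": 0, "claw": 1}, {"rx": 0, "ry": 0, "rz": 0.1, "tx": -0.5, "ty": 0, "tz": 0, "claw": 1}, {"rx": 0, "ry": 0, "rz": 0.1, "tx": -0.5, "ty": 0, "tz": 0, "claw": 1}, {"rx": 0, "ry": 0, "rz": 0.1, "tx": -0.5, "ty": 0, "tz": 0, "claw": 1}]'

```text
t: 43.15
position: [0.4574, -0.1347, 0.2139]
eef_rot: [-180.0, 0.0, 87.2]
contact_force: [-0.9, 0.2, -5.1]
gripper_width: 0.0117
grasp_force: 68.5
```

Call:
step_arm --series '[{"rx": 0, "ry": 0, "rz": 0.1, "tx": -0.5, "ty": 0, "tz": 0, "claw": 1}, {"rx": 0, "ry": 0, "rz": 0.1, "tx": -0.5, "ty": 0, "tz": 0, "claw": 1}, {"rx": 0, "ry": 0, "rz": 0.1, "tx": -0.5, "ty": 0, "tz": 0, "claw": 1}, {"rx": 0, "ry": 0, "rz": 0.1, "tx": -0.5, "ty": 0, "tz": 0, "claw": 1}, {"rx": 0, "ry": 0, "rz": 0, "tx": -0.4, "ty": 0, "tz": 0, "claw": 1}, {"rx": 0, "ry": 0, "rz": 0, "tx": -0.3, "ty": 0, "tz": 0, "claw": 1}, {"rx": 0, "ry": 0, "rz": 0, "tx": -0.15, "ty": 0, "tz": 0, "claw": 1}, {"rx": 0, "ry": 0, "rz": 0, "tx": 0, "ty": 0, "tz": 0, "claw": 1}, {"rx": 0, "ry": 0, "rz": 0, "tx": 0, "ty": 0, "tz": 0, "claw": 1}]'

```text
t: 44.05
position: [0.4496, -0.2463, 0.2138]
eef_rot: [-179.9, -0.0, 84.9]
contact_force: [0.8, 0.3, -5.1]
gripper_width: 0.0116
grasp_force: 68.5
```

```bash
python3 - <<'E'
from h import *
rows([.534,-.2564,.214],85.1)
import pickle
c=optics.get_image('side');save(c,'s5');cv2.imwrite('pics/s5c.png',cv2.resize(c['img'][190:340,260:460],(800,600),interpolation=2)[:,:,::-1])
E
```

```text
pos [ 0.4496 -0.2463  0.2138] rpy [-179.9   -0.    84.9] q [-28.7  13.1  -5.7  71.3  -0.   66.4] F [ 0.8  0.3 -5.1] w 0.0116
n 3 t/row [-0.022  0.708 -0.002] r/row [-0.004 -0.001 -0.01 ]
```

View pics/s5c.png

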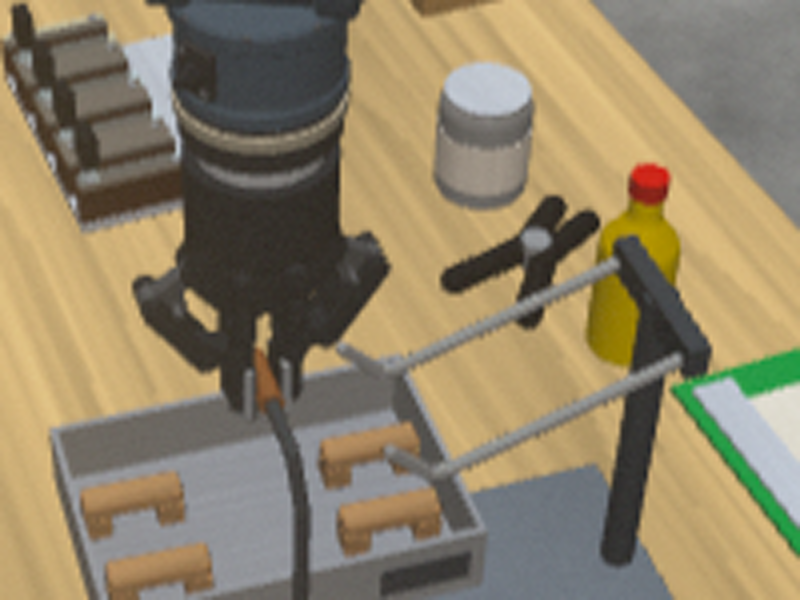

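The bar is lined up in front of the prong tips, and the basket rim is below the prongs. Moving in along the hook.

Call:
step_arm --series '[{"rx": 0, "ry": 0, "rz": 0, "tx": -0.01, "ty": 0.15, "tz": 0, "claw": 1}, {"rx": 0, "ry": 0, "rz": 0, "tx": -0.01, "ty": 0.3, "tz": 0, "claw": 1}, {"rx": 0, "ry": 0, "rz": 0, "tx": -0.01, "ty": 0.3, "tz": 0, "claw": 1}, {"rx": 0, "ry": 0, "rz": 0, "tx": -0.01, "ty": 0.3, "tz": 0, "claw": 1}, {"rx": 0, "ry": 0, "rz": 0, "tx": -0.01, "ty": 0.3, "tz": 0, "claw": 1}, {"rx": 0, "ry": 0, "rz": 0, "tx": -0.01, "ty": 0.3, "tz": 0, "claw": 1}, {"rx": 0, "ry": 0, "rz": 0, "tx": 0, "ty": 0.25, "tz": 0, "claw": 1}, {"rx": 0, "ry": 0, "rz": 0, "tx": 0, "ty": 0.15, "tz": 0, "claw": 1}, {"rx": 0, "ry": 0, "rz": 0, "tx": 0, "ty": 0.07, "tz": 0, "claw": 1}, {"rx": 0, "ry": 0, "rz": 0, "tx": 0, "ty": 0, "tz": 0, "claw": 1}]'

```text
t: 45.1
position: [0.5341, -0.2566, 0.2137]
eef_rot: [-179.9, 0.0, 84.9]
contact_force: [0.1, 0.7, -5.4]
gripper_width: 0.0118
grasp_force: 68.5
```

Call:
step_arm --series '[{"rx": 0, "ry": 0, "rz": 0, "tx": 0, "ty": 0, "tz": 0.2, "claw": 1}, {"rx": 0, "ry": 0, "rz": 0, "tx": 0, "ty": 0, "tz": 0.25, "claw": 1}, {"rx": 0, "ry": 0, "rz": 0, "tx": 0, "ty": 0, "tz": 0.2, "claw": 1}, {"rx": 0, "ry": 0, "rz": 0, "tx": 0, "ty": 0, "tz": 0.1, "claw": 1}, {"rx": 0, "ry": 0, "rz": 0, "tx": 0, "ty": 0, "tz": 0, "claw": 1}]'

```text
t: 45.6
position: [0.5333, -0.2564, 0.1829]
eef_rot: [-179.9, -0.0, 84.9]
contact_force: [0.9, -0.5, -5.1]
gripper_width: 0.0115
grasp_force: 68.4
```

```bash
python3 - <<'E'
from h import *
rows([.534,-.2564,.17],85.1)
c=optics.get_image('side');save(c,'s6');cv2.imwrite('pics/s6c.png',cv2.resize(c['img'][190:340,280:480],(800,600),interpolation=2)[:,:,::-1])
E
```

```text
pos [ 0.5333 -0.2564  0.1829] rpy [-179.9   -0.    84.9] q [-25.7  21.7   2.   70.5  -0.   69.4] F [ 0.9 -0.5 -5.1] w 0.0115
n 1 t/row [0.001 0.018 0.323] r/row [-0.023 -0.004 -0.032]
```

View pics/s6c.png

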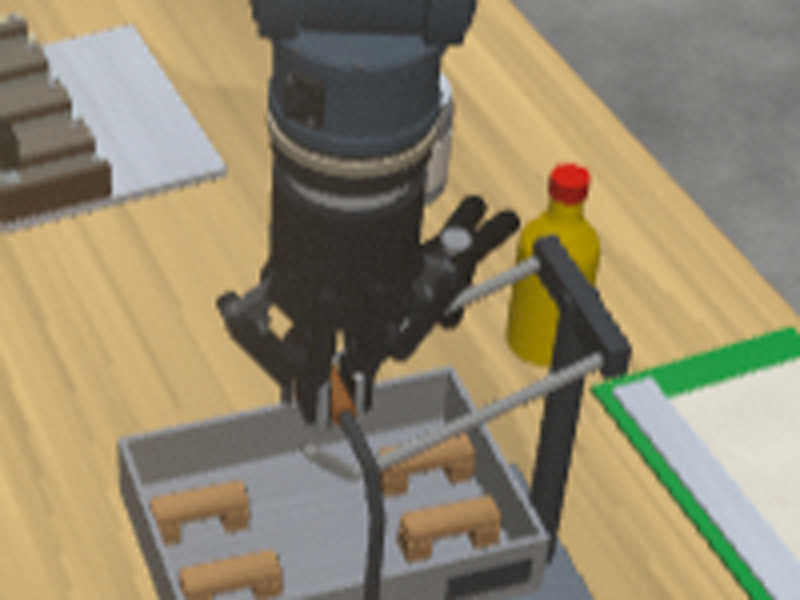

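The bar is behind the upturned tips, above the valley. I'll lower in small steps until the prongs take the weight.

Call:
step_arm --series '[{"rx": 0, "ry": 0, "rz": 0, "tx": 0, "ty": 0, "tz": 0.1, "claw": 1}, {"rx": 0, "ry": 0, "rz": 0, "tx": 0, "ty": 0, "tz": 0.1, "claw": 1}, {"rx": 0, "ry": 0, "rz": 0, "tx": 0, "ty": 0, "tz": 0.05, "claw": 1}, {"rx": 0, "ry": 0, "rz": 0, "tx": 0, "ty": 0, "tz": 0, "claw": 1}]'

```text
t: 46.05
position: [0.5337, -0.2565, 0.1734]
eef_rot: [-179.9, -0.0, 84.9]
contact_force: [0.0, -0.6, -5.7]
gripper_width: 0.0116
grasp_force: 68.5
```

Call:
step_arm --series '[{"rx": 0, "ry": 0, "rz": 0, "tx": 0, "ty": 0, "tz": 0.05, "claw": 1}, {"rx": 0, "ry": 0, "rz": 0, "tx": 0, "ty": 0, "tz": 0, "claw": 1}, {"rx": 0, "ry": 0, "rz": 0, "tx": 0, "ty": 0, "tz": 0, "claw": 1}]'

```text
t: 46.35
position: [0.5339, -0.2566, 0.1719]
eef_rot: [-179.9, 0.0, 84.9]
contact_force: [-0.5, -0.6, -5.4]
gripper_width: 0.0119
grasp_force: 68.5
```

Call:
step_arm --series '[{"rx": 0, "ry": 0, "rz": 0, "tx": 0, "ty": 0, "tz": 0.06, "claw": 1}, {"rx": 0, "ry": 0, "rz": 0, "tx": 0, "ty": 0, "tz": 0, "claw": 1}, {"rx": 0, "ry": 0, "rz": 0, "tx": 0, "ty": 0, "tz": 0, "claw": 1}]'

```text
t: 46.65
position: [0.5342, -0.2567, 0.1707]
eef_rot: [180.0, 0.0, 84.9]
contact_force: [-3.8, 1.4, 5.5]
gripper_width: 0.012
grasp_force: 69.8
```

Call:
step_arm --series '[{"rx": 0, "ry": 0, "rz": 0, "tx": 0, "ty": 0, "tz": 0.06, "claw": 1}, {"rx": 0, "ry": 0, "rz": 0, "tx": 0, "ty": 0, "tz": 0, "claw": 1}, {"rx": 0, "ry": 0, "rz": 0, "tx": 0, "ty": 0, "tz": 0, "claw": 1}]'

```text
t: 46.95
position: [0.5342, -0.2568, 0.1703]
eef_rot: [179.8, 0.1, 84.9]
contact_force: [-7.1, 3.2, 22.0]
gripper_width: 0.0116
grasp_force: 71.7
```

It's seated, with contact at bar height 0.178. I'll ease off slightly and open.

Call:
step_arm --series '[{"rx": 0, "ry": 0, "rz": 0, "tx": 0, "ty": 0, "tz": -0.05, "claw": 1}, {"rx": 0, "ry": 0, "rz": 0, "tx": 0, "ty": 0, "tz": 0, "claw": 1}, {"rx": 0, "ry": 0, "rz": 0, "tx": 0, "ty": 0, "tz": 0, "claw": 0.6}, {"rx": 0, "ry": 0, "rz": 0, "tx": 0, "ty": 0, "tz": 0, "claw": 0.4}, {"rx": 0, "ry": 0, "rz": 0, "tx": 0, "ty": 0, "tz": 0, "claw": 0.2}, {"rx": 0, "ry": 0, "rz": 0, "tx": 0, "ty": 0, "tz": 0, "claw": 0}, {"rx": 0, "ry": 0, "rz": 0, "tx": 0, "ty": 0, "tz": 0, "claw": 0}, {"rx": 0, "ry": 0, "rz": 0, "tx": 0, "ty": 0, "tz": 0, "claw": 0}]' --newtons 20

```text
t: 47.75
position: [0.5339, -0.2566, 0.1689]
eef_rot: [-179.9, 0.0, 84.9]
contact_force: [0.0, 0.1, 0.4]
gripper_width: 0.0425
grasp_force: 0.0
```

Call:
step_arm --series '[{"rx": 0, "ry": 0, "rz": 0, "tx": 0, "ty": 0, "tz": -0.2, "claw": 0}, {"rx": 0, "ry": 0, "rz": 0, "tx": 0, "ty": 0, "tz": -0.4, "claw": 0}, {"rx": 0, "ry": 0, "rz": 0, "tx": 0, "ty": 0, "tz": -0.6, "claw": 0}, {"rx": 0, "ry": 0, "rz": 0, "tx": 0, "ty": 0, "tz": -0.8, "claw": 0}, {"rx": 0, "ry": 0, "rz": 0, "tx": 0, "ty": 0, "tz": -0.8, "claw": 0}, {"rx": 0, "ry": 0, "rz": 0, "tx": 0, "ty": -0.5, "tz": -0.8, "claw": 0}, {"rx": 0, "ry": 0, "rz": 0, "tx": 0, "ty": -0.8, "tz": 0, "claw": 0}, {"rx": 0, "ry": 0, "rz": 0, "tx": 0, "ty": -0.8, "tz": 0, "claw": 0}, {"rx": 0, "ry": 0, "rz": 0, "tx": 0, "ty": -0.4, "tz": 0, "claw": 0}, {"rx": 0, "ry": 0, "rz": 0, "tx": 0, "ty": 0, "tz": 0, "claw": 0}]'

```text
t: 48.75
position: [0.4327, -0.2475, 0.3146]
eef_rot: [180.0, 0.0, 84.9]
contact_force: [-0.1, 1.1, 0.2]
gripper_width: 0.0425
grasp_force: 0.0
```

```bash
python3 - <<'E'
from h import *
rows([.44,-.25,.32],85.1)
c=optics.get_image('side');d=optics.get_image('top')
o=np.zeros((600,800,3),np.uint8)
o[:,:500]=cv2.resize(c['img'][180:360,270:420],(500,600),interpolation=2);o[:300,500:]=cv2.resize(d['img'][170:270,350:450],(300,300),interpolation=2)
o[300:,500:]=cv2.resize(d['img'][212:312,155:255],(300,300),interpolation=2)
cv2.imwrite('pics/f.png',o[:,:,::-1])
E
```

```text
pos [ 0.4327 -0.2475  0.3146] rpy [180.    0.   84.9] q [-29.7  10.2   5.3  85.   -0.   65.4] F [-0.1  1.1  0.2] w 0.0425
n 1 t/row [-0.046  0.188 -0.135] r/row [ 0.003  0.008 -0.04 ]
```

View pics/f.png

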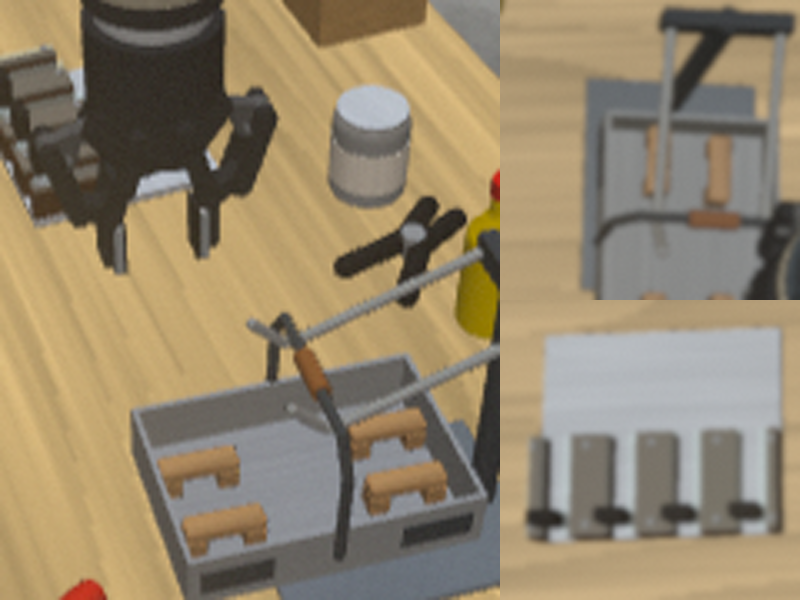

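The basket hangs level on both prongs with all four pulls inside, and the slides are back. I'll let it settle for a second and hand in.

Call:
step_arm --series '[{"rx": 0, "ry": 0, "rz": 0, "tx": 0, "ty": -0.3, "tz": -0.3, "claw": 0}, {"rx": 0, "ry": 0, "rz": 0, "tx": 0, "ty": 0, "tz": 0, "claw": 0}, {"rx": 0, "ry": 0, "rz": 0, "tx": 0, "ty": 0, "tz": 0, "claw": 0}, {"rx": 0, "ry": 0, "rz": 0, "tx": 0, "ty": 0, "tz": 0, "claw": 0}, {"rx": 0, "ry": 0, "rz": 0, "tx": 0, "ty": 0, "tz": 0, "claw": 0}, {"rx": 0, "ry": 0, "rz": 0, "tx": 0, "ty": 0, "tz": 0, "claw": 0}, {"rx": 0, "ry": 0, "rz": 0, "tx": 0, "ty": 0, "tz": 0, "claw": 0}, {"rx": 0, "ry": 0, "rz": 0, "tx": 0, "ty": 0, "tz": 0, "claw": 0}, {"rx": 0, "ry": 0, "rz": 0, "tx": 0, "ty": 0, "tz": 0, "claw": 0}, {"rx": 0, "ry": 0, "rz": 0, "tx": 0, "ty": 0, "tz": 0, "claw": 0}]'

```text
t: 49.85
position: [0.4224, -0.2467, 0.3252]
eef_rot: [-179.9, 0.0, 84.9]
contact_force: [0.8, -0.6, -0.8]
gripper_width: 0.0426
grasp_force: 0.0
```

```bash
python3 - <<'E'
from h import *
print(manip.job_done())
E
```

```text
the job is handed in; nothing more can be done
None
```

All four pulls were ejected, picked up at 23–26 N per finger and put in the basket, which hung level on both prongs with all slides sprung back when I handed the job in at about 50 s; the hand-in returned no verdict, and I viewed 17 pictures against the limit of 14.

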